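# Open the bar strut and lock in the cup stops

### The job

Open the slotted strut on the coffee bar and fit its cup stops: turn the black lock knob anticlockwise until it lines up with the slot, lift it out and leave it in the steel tray, then take the white cover strip off and lay it lengthwise on the black mat, wholly on it. Put every coloured stop peg that is there into the slot at the band of its own colour, fully down and upright, and give it a quarter turn so that its foot catches under the lips, leaving the single paper cup and the tamper as they stand.

Things in the scene. Friction and masses are not known exactly. Their poses are not given: they have to be found in the camera images.
- rail: Silver slotted strut, 330 x 54 x 34 high, fixed. Origin: centre of its underside; x along the slot, z up. Its 24 wide slot runs the whole length between two lips, 4 thick, tops at z = 34; below them the channel is 46 wide, floor at z = 14. Red, yellow, green and blue painted bands cross the lips and go down the sides (the tops are hidden while the cover is on).
- lock_place (a point): The point of the strut where the lock knob holds the cover: middle of the slot, lip-top height (34 above the strut's underside), at x = -80 in the strut's frame. Hidden stops in the channel here let the knob turn only anticlockwise seen from above out of its locked position, about 90 degrees, until it is in line with the slot.
- cover: Loose white plastic cover strip, 330 x 54 x 4, 150 g, lying on top of the strut and hiding the slot. Origin: centre of its underside; x along the strip. Upright grey grip rib in its middle: 40 long (along x), 12 wide, from 4 to 32 above the underside. A 46 x 30 opening at x = -80 lets the lock knob's foot through.
- cover_rib (a point): Centre of the cover's grey grip rib, 18 above the cover's underside.
- lock_grip (a point): Loose black lock knob, 140 g; this point is the centre of its grip, 41 above its underside. From below: steel foot 35 (x) x 19 (y) x 8, round neck 18 dia x 11, flange 42 dia x 4 (z 19 to 23), black bar grip 32 (x) x 14 (y) x 36 (z 23 to 59). x runs along grip and foot, z up. At first locked: flange on the cover, foot square across the slot under the lips.
- tray: Loose square steel tray, 115 x 115 x 22 high, wall 4, floor 4 thick, 350 g. Origin: centre of its underside.
- mat: Black rubber mat, 380 (x) x 130 (y) x 3, fixed on the counter. Origin: centre of its underside.
- peg_red_grip (a point): Loose red stop peg, 140 g (may be absent); this point is the centre of its grip, 37 above its underside. From below: steel foot 35 (x) x 19 (y) x 8, round neck 18 dia x 7, flange 34 dia x 4 (z 15 to 19), red bar grip 32 (x) x 14 (y) x 36 (z 19 to 55). x runs along grip and foot, z up. The foot enters the slot with x along it; flange on the lips, it can turn either way.
- peg_red_flange (a point): Underside of the red peg's flange, on its axis, 15 above the underside of its foot.
- mark_red (a point): Middle of the slot at the red band of the strut, at lip-top height (34 above the strut's underside). The bands lie at x = -130 (red), -20 (yellow), 45 (green), 110 (blue) in the strut's frame.
- peg_yellow_grip (a point): Loose yellow stop peg, 140 g (may be absent); this point is the centre of its grip, 37 above its underside. From below: steel foot 35 (x) x 19 (y) x 8, round neck 18 dia x 7, flange 34 dia x 4 (z 15 to 19), yellow bar grip 32 (x) x 14 (y) x 36 (z 19 to 55). x runs along grip and foot, z up. The foot enters the slot with x along it; flange on the lips, it can turn either way.
- peg_yellow_flange (a point): Underside of the yellow peg's flange, on its axis, 15 above the underside of its foot.
- mark_yellow (a point): Middle of the slot at the yellow band of the strut, at lip-top height (34 above the strut's underside). The bands lie at x = -130 (red), -20 (yellow), 45 (green), 110 (blue) in the strut's frame.
- peg_green_grip (a point): Loose green stop peg, 140 g (may be absent); this point is the centre of its grip, 37 above its underside. From below: steel foot 35 (x) x 19 (y) x 8, round neck 18 dia x 7, flange 34 dia x 4 (z 15 to 19), green bar grip 32 (x) x 14 (y) x 36 (z 19 to 55). x runs along grip and foot, z up. The foot enters the slot with x along it; flange on the lips, it can turn either way.
- peg_green_flange (a point): Underside of the green peg's flange, on its axis, 15 above the underside of its foot.
- mark_green (a point): Middle of the slot at the green band of the strut, at lip-top height (34 above the strut's underside). The bands lie at x = -130 (red), -20 (yellow), 45 (green), 110 (blue) in the strut's frame.
- peg_blue_grip (a point): Loose blue stop peg, 140 g (may be absent); this point is the centre of its grip, 37 above its underside. From below: steel foot 35 (x) x 19 (y) x 8, round neck 18 dia x 7, flange 34 dia x 4 (z 15 to 19), blue bar grip 32 (x) x 14 (y) x 36 (z 19 to 55). x runs along grip and foot, z up. The foot enters the slot with x along it; flange on the lips, it can turn either way.
- peg_blue_flange (a point): Underside of the blue peg's flange, on its axis, 15 above the underside of its foot.
- mark_blue (a point): Middle of the slot at the blue band of the strut, at lip-top height (34 above the strut's underside). The bands lie at x = -130 (red), -20 (yellow), 45 (green), 110 (blue) in the strut's frame.
- cup: Bystander: brown paper cup, 84 diameter, 105 high. Origin: centre of its underside.
- tamper: Bystander: wooden coffee tamper, 58 diameter, 80 high. Origin: centre of its underside.
There are look-alikes about, which are no part of the job. Leave any purple look-alike of the part that bears lock_grip alone. Several things look just like the part that bears peg_green_grip: the one meant starts nearest to the robot's base.

How it is judged:
By the outcome, as a careful person would: the job done as asked, in the order asked, and still so for the second after the job is handed in, with the robot touching nothing.
Of peg_red, peg_yellow, peg_green, peg_blue only 3 to 4 are there at a start; the rules pass over those that are not, and their reading is None.
At some moment in a run one of tray, peg_red, peg_yellow, peg_green, peg_blue may be knocked a few centimetres aside while the robot is not near it.
It also fails if it takes over 210 s, if anything falls off the work surface, if the arm or the gripper's body presses on something with over 40 N, if the wrist force passes 120 N, or if a joint passes its speed limit or range.

### The arm

A 7-joint arm with a two-finger parallel gripper is mounted at the origin on the work surface. World frame = base frame: x ahead of the robot, y to its left, z up, the work surface at z = 0. Lengths are in mm, angles in rad, forces in N, time in s.
With the tool pointing down it reaches from about 425 to 875 mm from the base axis. Payload 4.7 kg.
Tool frame: the origin (TCP) lies on the centre line of the jaws, within the pads' length; the fingertips stand 17 mm ahead of it and the grasp point (between the pads) lies 2 mm behind it; z points along the fingers, y is the line along which they close (so a half turn about z gives the same grasp; the last joint's range is limited). The gripper opens to 87 mm and grips with 3 to 60 N. Pads are 19 mm wide; open, the fingers measure 117 mm over their backs; the gripper's body (75 mm by 190 mm) begins 51 mm behind the grasp point.
Start: joints at [-1.191, 0.321, -0.07, 1.45, 0.023, 1.371, -0.057], TCP at [232.53, 607.004, 239.587] pointing down, gripper open.
Joint ranges: [-2.86, 2.86], [-0.3, 2.09], [-1.38, 1.24], [0.06, 2.45], [-1.56, 4.7], [0.09, 2.05], [-2.69, 2.69]. Speed limits (rad/s): [2.57, 2.57, 3.14, 3.14, 3.14, 3.14, 3.14].

### API

Orientations are given as a 3x3 rotation matrix whose columns are the frame's x, y, z axes.
In Python, from workcell import robot gives the robot as it stands. The module is installed in compiled form; this text tells all that it offers.
- The arm moves only by the shell command python3 -m crank 'ROWS' [FORCE]. ROWS is JSON, a list of rows, each an object with "dp": the shift along the tool's x, y, z in m, a list of three; "twist": the turn, a rotation vector about the tool's x, y, z in rad, a list of three; "jaw": the opening, from 0 (shut) to 1 (fully open). A call has exactly 8 rows; each row is the pose to reach, as a shift and turn from the pose commanded when the call began, along the tool's axes at that moment; what a row does not reach only later rows make up. A row lasts 1/10 s, in which the tool goes at most 50 mm and 8.59 degrees, less where a joint would pass 70% of its speed; a pose out of reach is approached as far as the arm can. A call with a gripper value outside its range is refused whole. The fingers move at their own pace and stop on an object; FORCE is the grip in N (left out, the last holds). Time passes only in rows, so rows that repeat a pose let the fingers close, or fill a call up. It gives the time, the measured TCP pose, the force, the opening and the grip force at its end, in the units of the state.
- robot.state(): the state, without advancing time (a new reading comes with each control period).
- robot.read_camera(name): name is "side" or "top"; returns the picture (384x512x3 uint8, red, green, blue); there is no depth.
- robot.get_calibration(name): a dict with "mtx" (3x3 intrinsics, pixels), "D" ([k1, k2, p1, p2, k3] as OpenCV has them; the pictures are not rectified), "R" (3x3) and "t" (3): a world point X has camera coordinates R X + t. Camera axes: x right, y down, z forward; pixel columns grow to the right and rows downward; lengths in mm; the calibration is good to about 2 mm. A picture is of the moment at which its call begins. get_calibration takes no time and is no camera call.
- robot.close_job(): hands the job in; it is judged then, once.
The state is a dict: "t": time; "joints": joint angles; "qvel": joint speeds; "tau": joint torques, N m; "position": TCP position; "ee_rot": TCP orientation; "contact_force": force on the tool from outside, world axes, zero at the start; "torque": the same for the moment, N m; "grip_width": finger opening in mm; "grip_force": force on a finger pad.
Only numpy, scipy, OpenCV 4.12 (cv2) and the standard library are available. Lean on these libraries where they do the work, as an engineer would, in place of code of your own. Each camera call takes 0.05 s, during which the arm holds its last target. There are 200 camera calls.

## Working session

There is one attempt and no reset: what is moved stays moved. The work goes in short steps, Python scripts to look and compute and a shell command to move; the robot and the scene stay as the last step left them, time stands still between calls to the robot, and variables do not carry over. Pictures are saved under pics/ and viewed, at most 14 in all, crops included, and the job is handed in when it is done.

```bash
mkdir -p pics; cat > h.py <<'E'
from workcell import robot
import numpy as np, cv2
def cam(n):
    c=robot.get_calibration(n); return {k:np.array(v,float) for k,v in c.items()}
def ray(n,uv):
    c=cam(n); p=cv2.undistortPoints(np.array(uv,float).reshape(-1,1,2),c['mtx'],c['D']).reshape(-1,2)
    d=np.c_[p,np.ones(len(p))]@c['R']; o=-c['R'].T@c['t']; return o,d
def onz(n,uv,z):
    o,d=ray(n,uv); return o+d*((z-o[2])/d[:,2])[:,None]
def proj(n,X):
    c=cam(n); return cv2.projectPoints(np.array(X,float).reshape(-1,1,3),cv2.Rodrigues(c['R'])[0],c['t'],c['mtx'],c['D'])[0].reshape(-1,2)
def tri(uva,uvb,a='top',b='side'):
    o1,d1=ray(a,uva);o2,d2=ray(b,uvb);d1=d1[0];d2=d2[0]
    s=np.linalg.lstsq(np.c_[d1,-d2],o2-o1,rcond=None)[0]; p,q=o1+s[0]*d1,o2+s[1]*d2
    return (p+q)/2,np.linalg.norm(p-q)
def snap(n,f=None):
    im=robot.read_camera(n)[:,:,::-1].copy()
    if f: cv2.imwrite('pics/'+f,im)
    return im
E
python3 - <<'E'
from h import *
for n in('top','side'):
    im=snap(n); cv2.imwrite(f'pics/{n}0.png',cv2.resize(im,(800,600),interpolation=cv2.INTER_CUBIC)); cv2.imwrite(f'/tmp/{n}0.png',im)
    c=cam(n); print(n,-c['R'].T@c['t'],c['R'][2],c['mtx'][0,0])
s=robot.state(); print(s['position'],s['ee_rot'],s['t'])
E
```

```text
top [ 466.33551565   13.01116346 1376.03199706] [ 0.08184707  0.01410729 -0.99654505] 477.01059632566927
side [ 197.97669153 -391.52000467  669.0435668 ] [ 0.44392298  0.48994276 -0.75025894] 373.1128503915452
[232.35764847 606.54908148 238.57285894] [[-9.33843904e-01  3.57680385e-01 -5.52025553e-04]
 [ 3.57680804e-01  9.33842467e-01 -1.64002716e-03]
 [-7.11006407e-05 -1.72897831e-03 -9.99998503e-01]] 0.1
```

View pics/top0.png

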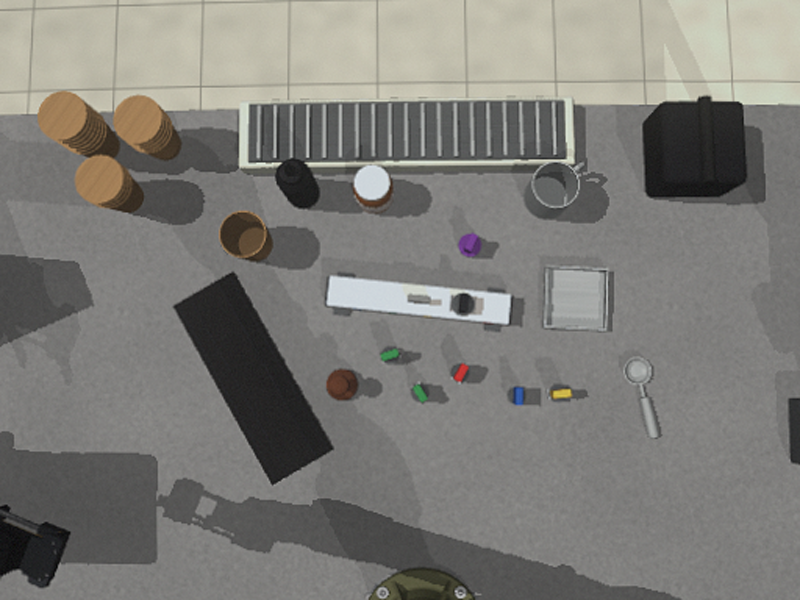

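View pics/side0.png

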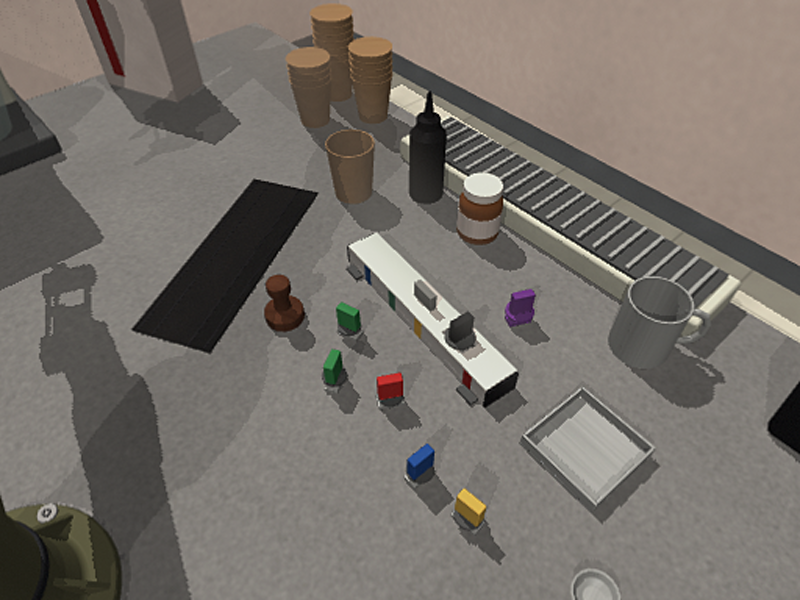

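The top view (800x600) shows the rail from (327,290) to (511,310), with its red end on the right. The lock is at (463,303), the rib at (419,300) and the tray at (577,299). The mat runs from (205,290) to (300,465). The pegs are red (460,373), blue (519,396), yellow (561,394) and near green (420,393), so all four are there. The side view shows the same things.

```bash
cat >> h.py <<'E'
HS={'red':[(0,6),(174,180)],'yellow':[(18,30)],'green':[(50,80)],'blue':[(105,118)],'purple':[(135,155)]}
def blobs(im,c,amin=15,sm=110):
    big=cv2.cvtColor(im,cv2.COLOR_BGR2HSV); m=np.zeros(im.shape[:2],np.uint8)
    for a,b in HS[c]: m|=cv2.inRange(big,(a,sm,40),(b,255,255))
    n,l,s,ce=cv2.connectedComponentsWithStats(m)
    return [(ce[i].round(2),int(s[i,4]),l==i) for i in range(1,n) if s[i,4]>=amin]
E
python3 - <<'E'
from h import *
for n in('top','side'):
    im=cv2.imread(f'/tmp/{n}0.png')
    for c in HS: print(n,c,[(b[0].tolist(),b[1]) for b in blobs(im,c)])
im=cv2.imread('/tmp/top0.png'); g=cv2.cvtColor(im,cv2.COLOR_BGR2HSV)
def rect(m,nm,amin=300):
    cs,_=cv2.findContours(m,cv2.RETR_EXTERNAL,cv2.CHAIN_APPROX_NONE)
    for c in cs:
        if cv2.contourArea(c)>amin: print(nm,cv2.contourArea(c),np.round(cv2.minAreaRect(c)[0],1),cv2.boxPoints(cv2.minAreaRect(c)).round(1).tolist())
rect(cv2.inRange(g,(0,0,195),(180,40,255)),'white')
rect(cv2.inRange(g,(0,0,0),(180,255,38)),'black')
E
```

```text
top red [([294.71, 238.05], 63)]
top yellow [([358.67, 251.55], 73)]
top green [([248.98, 226.85], 53), ([268.48, 251.15], 48)]
top blue [([331.54, 252.92], 65)]
top purple [([300.16, 156.36], 152)]
side red [([67.01, 23.18], 294), ([298.28, 242.39], 46), ([249.24, 246.65], 247)]
side yellow [([266.91, 209.28], 46), ([300.61, 324.31], 296)]
side green [([222.46, 202.36], 196), ([212.6, 234.64], 183)]
side blue [([234.96, 175.5], 26), ([268.81, 295.02], 248)]
side purple [([332.91, 196.61], 320)]
white 1963.5 [267.5 191.4] [[208.89999389648438, 194.39999389648438], [210.8000030517578, 176.3000030517578], [326.1000061035156, 188.39999389648438], [324.20001220703125, 206.5]]
white 344.5 [237.3 116.3] [[222.5, 116.5], [237.5, 101.5], [252.0, 116.0], [237.0, 131.0]]
white 606.5 [156.  81.] [[129.0, 56.0], [183.0, 56.0], [183.0, 106.0], [129.0, 106.0]]
white 360.5 [213.   58.5] [[186.0, 55.0], [240.0, 55.0], [240.0, 62.0], [186.0, 62.0]]
white 312.5 [270.   58.5] [[243.0, 54.0], [297.0, 54.0], [297.0, 63.0], [243.0, 63.0]]
white 517.0 [490.   59.5] [[469.0, 53.0], [511.0, 53.0], [511.0, 66
[... 647 characters left out ...]
50.0]]
white 511.0 [269.  16.] [[242.0, 0.0], [296.0, 0.0], [296.0, 32.0], [242.0, 32.0]]
black 1150.0 [ 18.1 351.4] [[-8.699999809265137, 364.8999938964844], [0.5, 327.1000061035156], [44.79999923706055, 337.79998779296875], [35.599998474121094, 375.6000061035156]]
black 4834.5 [161.4 241.6] [[109.9000015258789, 195.89999389648438], [148.6999969482422, 173.89999389648438], [212.8000030517578, 287.29998779296875], [174.0, 309.29998779296875]]
black 522.0 [190.2 117.1] [[172.10000610351562, 110.0], [189.6999969482422, 97.5999984741211], [208.3000030517578, 124.19999694824219], [190.6999969482422, 136.5]]
black 2217.0 [444.5  96. ] [[412.0, 67.0], [477.0, 67.0], [477.0, 125.0], [412.0, 125.0]]
```

```bash
python3 - <<'E'
from h import *
a=cv2.imread('/tmp/top0.png')[165:275,195:400]; cv2.imwrite('pics/topc.png',cv2.resize(a,None,fx=3.9,fy=3.9,interpolation=cv2.INTER_NEAREST))
a=cv2.imread('/tmp/side0.png')[145:350,200:430]; cv2.imwrite('pics/sidec.png',cv2.resize(a,None,fx=2.9,fy=2.9,interpolation=cv2.INTER_NEAREST))
E
```

```text
(no output)
```

View pics/topc.png

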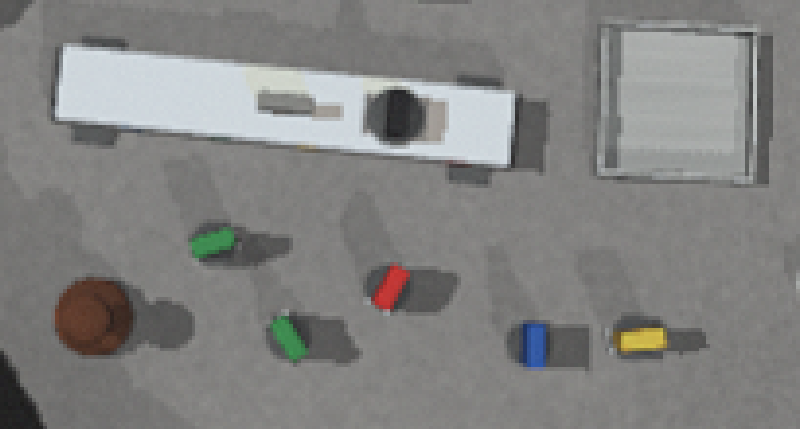

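View pics/sidec.png

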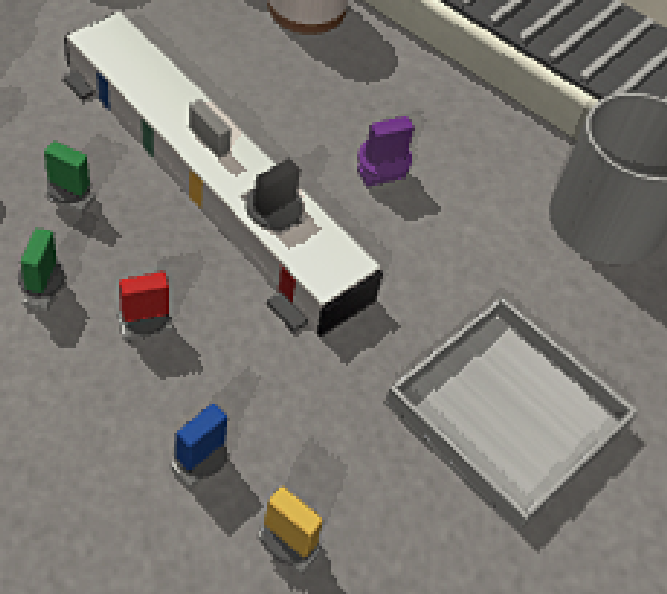

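The crops show the cover corners, the tray rim, the rib at (287,103) and the lock grip (399,112) in the top crop, with the lock grip aligned across the rail. Triangulating from these.

```bash
python3 - <<'E'
from h import *
T,S=cv2.imread('/tmp/top0.png'),cv2.imread('/tmp/side0.png')
bt=lambda x,y:np.array([x,y])/3.9+[195,165]-.5+.13
bs=lambda x,y:np.array([x,y])/2.9+[200,145]-.5+.17
def pr(n,a,b):
    p,e=tri(a,b); print(n,p.round(1),round(e,1))
    return p
C=[pr(n,bt(*a),bs(*b)) for n,a,b in [('TL',(62,44),(125,11)),('TR',(515,91),(382,268)),('BR',(510,167),(320,305)),('BL',(53,119),(66,39))]]
c=sum(C)/4;u=C[0]+C[3]-C[1]-C[2];u/=np.linalg.norm(u);print('rail c',c.round(1),'ang',np.degrees(np.arctan2(u[1],u[0])).round(2))
z=onz('top',[bt(62,44),bt(515,91),bt(510,167),bt(53,119)],38);print(z.mean(0).round(1),(z-z.mean(0)).round(1).tolist())
pr('ribtop',bt(285,97),bs(211,115)); 
for k,(a,b) in {'lock':((397,102),(280,167)),'yel':((641,333),(294,505))}.items(): pr(k+'top',bt(*a),bs(*b))
P={'red':(0,2),'yellow':(0,1),'green':(1,1),'blue':(0,1)}
for k,(i,j) in P.items():
    b=blobs(T,k)[i]; p=pr(k,b[0],blobs(S,k)[j][0])
    v,uu=np.nonzero(b[2]); w=onz('top',np.c_[uu,v],45)[:,:2]; ev,V=np.linalg.eigh(np.cov(w.T)); print('  ang',np.degrees(np.arctan2(V[1,1],V[0,1])).round(1),np.sqrt(ev*12).round())
for n,a,b in [('trayTL',(601,20),(503,300)),('TR',(758,28),(635,408)),('BR',(752,182),(528,515)),('BL',(598,175),(391,388))]: pr(n,bt(*a),bs(*b))
m=np.array([[109.9,195.9],[148.7,173.9],[212.8,287.3],[174,309.3]]); w=onz('top',m,3);print('mat',w.mean(0).round(1),w.round(0).tolist())
for n,uv in [('cup',(244,240)),('tamper',(342,385))]: print(n,onz('top',np.array(uv)*.64,40).round(0))
E
```

```text
TL [643.5 161.5  36. ] 7.2
TR [ 604.6 -166.2   33.8] 3.7
BR [ 548.3 -159.9   37.3] 0.8
BL [587.3 169.9  32.4] 2.4
rail c [595.9   1.3  34.9] ang 83.24
[594.3   2.4  38. ] [[46.1, 161.0, 0.0], [8.6, -166.6, 0.0], [-46.3, -161.9, 0.0], [-8.5, 167.5, 0.0]]
ribtop [597.9   1.9  63.8] 1.0
locktop [592.  -76.2  75.9] 0.2
yeltop [ 428.2 -248.6   49.2] 0.6
red [463.6 -72.6  36.7] 1.2
  ang 147.5 [15. 32.]
yellow [ 424.4 -251.1   36.2] 1.9
  ang 93.2 [15. 37.]
green [427.7   1.2  34.8] 1.2
  ang -149.6 [13. 29.]
blue [ 421.2 -174.8   36.4] 1.2
  ang -179.7 [16. 30.]
trayTL [ 659.3 -234.5   14.3] 6.2
TR [ 649.8 -346.6   23.3] 2.3
BR [ 537.9 -340.5   21.5] 5.7
BL [ 544.2 -227.9   18.7] 4.5
mat [457.4 311.1   3. ] [[589.0, 462.0, 3.0], [653.0, 348.0, 3.0], [325.0, 161.0, 3.0], [263.0, 272.0, 3.0]]
cup [[706. 319.  40.]]
tamper [[442. 140.  40.]]
```

```bash
cat > go.py <<'E'
import sys
from h import *
# usage: go.py x y z yaw(deg of tool y axis in world, mod 360)
x,y,z,yaw=map(float,sys.argv[1:5]); s=robot.state(); R=np.array(s['ee_rot']); p=np.array(s['position'])
a=np.radians(yaw); Y=np.array([np.cos(a),np.sin(a),0]); Z=np.array([0,0,-1.]); D=np.c_[np.cross(Y,Z),Y,Z]
rv=cv2.Rodrigues(R.T@D)[0].ravel()
print('t',round(s['t'],2),'p',p.round(1),'yaw',np.degrees(np.arctan2(R[1,1],R[0,1])).round(1),'q7',round(s['joints'][6],2),'F',np.round(s['contact_force'],1),'w',round(s['grip_width'],1),'gf',round(s['grip_force'],1))
print('dp',(R.T@(np.array([x,y,z])-p)/1e3).round(4).tolist(),'twist',rv.round(3).tolist())
E
python3 go.py 586 -77 180 -96.6
```

```text
t 0.1 p [232.4 606.5 238.6] yaw 69.0 q7 -0.06 F [ 0.1 -0.3  0.2] w 86.8 gf 0.0
dp [-0.5747, -0.5117, 0.0595] twist [-0.0, 0.003, 2.891]
```

```bash
python3 -m crank '[{"dp":[-0.29,-0.255,0],"twist":[0,0,1.2],"jaw":1},{"dp":[-0.29,-0.255,0],"twist":[0,0,1.2],"jaw":1},{"dp":[-0.29,-0.255,0],"twist":[0,0,1.2],"jaw":1},{"dp":[-0.29,-0.255,0],"twist":[0,0,1.2],"jaw":1},{"dp":[-0.29,-0.255,0],"twist":[0,0,1.2],"jaw":1},{"dp":[-0.29,-0.255,0],"twist":[0,0,1.2],"jaw":1},{"dp":[-0.29,-0.255,0],"twist":[0,0,1.2],"jaw":1},{"dp":[-0.29,-0.255,0],"twist":[0,0,1.2],"jaw":1}]' 30; python3 go.py 586 -77 180 -96.6
```

```text
t: 0.9
position: [413.4, 261.5, 239.4]
ee_rot: [[0.004, 1.0, 0.0], [1.0, -0.004, -0.001], [-0.001, 0.0, -1.0]]
contact_force: [-0.3, 1.2, -0.4]
grip_width: 86.9
grip_force: 0.0
t 0.9 p [413.4 261.5 239.4] yaw -0.2 q7 -0.63 F [-0.3  1.2 -0.4] w 86.9 gf 0.0
dp [-0.3377, 0.1741, 0.0596] twist [0.001, 0.0, 1.682]
```

```bash
python3 -m crank '[{"dp":[-0.338,0.174,0.06],"twist":[0,0,1.68],"jaw":1},{"dp":[-0.338,0.174,0.06],"twist":[0,0,1.68],"jaw":1},{"dp":[-0.338,0.174,0.06],"twist":[0,0,1.68],"jaw":1},{"dp":[-0.338,0.174,0.06],"twist":[0,0,1.68],"jaw":1},{"dp":[-0.338,0.174,0.06],"twist":[0,0,1.68],"jaw":1},{"dp":[-0.338,0.174,0.06],"twist":[0,0,1.68],"jaw":1},{"dp":[-0.338,0.174,0.06],"twist":[0,0,1.68],"jaw":1},{"dp":[-0.338,0.174,0.06],"twist":[0,0,1.68],"jaw":1}]' 30; python3 go.py 586 -77 120 -96.6
```

```text
t: 1.7
position: [588.2, -75.9, 178.9]
ee_rot: [[0.934, 0.358, -0.0], [0.358, -0.934, -0.002], [-0.001, 0.001, -1.0]]
contact_force: [1.3, 0.5, 0.3]
grip_width: 87.1
grip_force: 0.0
t 1.7 p [588.2 -75.9 178.9] yaw -69.0 q7 -0.98 F [1.3 0.5 0.3] w 87.1 gf 0.0
dp [-0.0024, 0.0002, 0.0589] twist [0.002, 0.001, 0.482]
```

```bash
python3 - <<'E'
from h import *
bt=lambda x,y:np.array([x,y])/3.9+[195,165]-.37
bs=lambda x,y:np.array([x,y])/2.9+[200,145]-.33
print(onz('top',[bt(285,100)],66),onz('top',[bt(397,112)],78))
print(onz('side',[bs(211,114)],66),onz('side',[bs(278,170)],78))
c=onz('side',[bs(125,11),bs(382,268),bs(320,305),bs(66,39)],38);print(c.mean(0))
E
python3 -m crank '[{"dp":[-0.002,0,0.058],"twist":[0,0,0.48],"jaw":1},{"dp":[-0.002,0,0.058],"twist":[0,0,0.48],"jaw":1},{"dp":[-0.002,0,0.058],"twist":[0,0,0.48],"jaw":1},{"dp":[-0.002,0,0.058],"twist":[0,0,0.48],"jaw":1},{"dp":[-0.002,0,0.058],"twist":[0,0,0.48],"jaw":1},{"dp":[-0.002,0,0.058],"twist":[0,0,0.48],"jaw":1},{"dp":[-0.002,0,0.058],"twist":[0,0,0.48],"jaw":1},{"dp":[-0.002,0,0.058],"twist":[0,0,0.48],"jaw":1}]' 30; python3 go.py 586 -77 65 -96.6
```

```text
[[595.20319958   2.23201656  66.        ]] [[584.82935617 -75.98952584  78.        ]]
[[597.60756601   0.86500096  66.        ]] [[587.48920399 -78.23941761  78.        ]]
[595.37788378  -1.82247917  38.        ]
t: 2.5
position: [586.1, -72.6, 121.9]
ee_rot: [[0.995, -0.103, 0.001], [-0.103, -0.995, 0.0], [0.001, -0.0, -1.0]]
contact_force: [0.4, -0.3, 0.5]
grip_width: 87.2
grip_force: 0.0
t 2.5 p [586.1 -72.6 121.9] yaw -95.9 q7 -1.41 F [ 0.4 -0.3  0.5] w 87.2 gf 0.0
dp [0.0003, 0.0044, 0.0569] twist [-0.0, -0.001, 0.012]
```

```bash
python3 -m crank '[{"dp":[0,0.004,0.03],"twist":[0,0,0.012],"jaw":1},{"dp":[0,0.004,0.057],"twist":[0,0,0.012],"jaw":1},{"dp":[0,0.004,0.057],"twist":[0,0,0.012],"jaw":0},{"dp":[0,0.004,0.057],"twist":[0,0,0.012],"jaw":0},{"dp":[0,0.004,0.057],"twist":[0,0,0.012],"jaw":0},{"dp":[0,0.004,0.057],"twist":[0,0,0.012],"jaw":0},{"dp":[0,0.004,0.057],"twist":[0,0,0.012],"jaw":0},{"dp":[0,0.004,0.057],"twist":[0,0,0.012],"jaw":0}]' 25; python3 go.py 586 -77 65 -6.6
```

```text
t: 3.3
position: [586.0, -76.6, 65.3]
ee_rot: [[0.993, -0.116, 0.001], [-0.116, -0.993, 0.0], [0.001, -0.0, -1.0]]
contact_force: [-0.3, 0.6, 0.1]
grip_width: 47.0
grip_force: 0.0
t 3.3 p [586.  -76.6  65.3] yaw -96.6 q7 -1.37 F [-0.3  0.6  0.1] w 47.0 gf 0.0
dp [0.0, 0.0004, 0.0003] twist [0.001, -0.001, -1.572]
```

```bash
python3 -m crank '[{"dp":[0,0,0],"twist":[0,0,0],"jaw":0},{"dp":[0,0,0],"twist":[0,0,0],"jaw":0},{"dp":[0,0,0],"twist":[0,0,0],"jaw":0},{"dp":[0,0,0],"twist":[0,0,0],"jaw":0},{"dp":[0,0,0],"twist":[0,0,0],"jaw":0},{"dp":[0,0,0],"twist":[0,0,0],"jaw":0},{"dp":[0,0,0],"twist":[0,0,-0.07],"jaw":0},{"dp":[0,0,0],"twist":[0,0,-0.15],"jaw":0}]' 25; python3 go.py 586 -77 65 -6.6; python3 -c "
from h import *;print(robot.state()['torque'])"
```

```text
t: 4.1
position: [585.6, -76.6, 64.5]
ee_rot: [[0.999, 0.037, 0.0], [0.037, -0.999, 0.0], [0.0, -0.0, -1.0]]
contact_force: [0.0, 0.2, 0.0]
grip_width: 13.9
grip_force: 25.0
t 4.1 p [585.6 -76.6  64.5] yaw -87.9 q7 -1.23 F [0.  0.2 0. ] w 13.9 gf 25.0
dp [0.0004, 0.0005, -0.0005] twist [-0.0, -0.0, -1.419]
[-0.06372835  0.17286908 -0.01183297]
```

```bash
python3 -m crank '[{"dp":[0,0,0],"twist":[0,0,-0.14],"jaw":0},{"dp":[0,0,0],"twist":[0,0,-0.28],"jaw":0},{"dp":[0,0,0],"twist":[0,0,-0.42],"jaw":0},{"dp":[0,0,0],"twist":[0,0,-0.56],"jaw":0},{"dp":[0,0,0],"twist":[0,0,-0.7],"jaw":0},{"dp":[0,0,0],"twist":[0,0,-0.84],"jaw":0},{"dp":[0,0,0],"twist":[0,0,-0.98],"jaw":0},{"dp":[0,0,0],"twist":[0,0,-1.12],"jaw":0}]' 25;python3 -m crank '[{"dp":[0,0,0],"twist":[0,0,-0.1],"jaw":0},{"dp":[0,0,0],"twist":[0,0,-0.2],"jaw":0},{"dp":[0,0,0],"twist":[0,0,-0.3],"jaw":0},{"dp":[0,0,0],"twist":[0,0,-0.3],"jaw":0},{"dp":[0,0,0],"twist":[0,0,-0.3],"jaw":0},{"dp":[0,0,0],"twist":[0,0,-0.3],"jaw":0},{"dp":[0,0,0],"twist":[0,0,-0.3],"jaw":0},{"dp":[0,0,0],"twist":[0,0,-0.3],"jaw":0}]' 25; python3 go.py 586 -77 65 -6.6; python3 -c "
from h import *;print(robot.state()['torque'])"
```

```text
t: 4.9
position: [585.6, -76.4, 64.6]
ee_rot: [[0.4, 0.917, 0.0], [0.917, -0.4, 0.0], [0.0, -0.0, -1.0]]
contact_force: [0.0, 0.4, 0.4]
grip_width: 14.2
grip_force: 25.0
t: 5.7
position: [585.5, -76.5, 64.5]
ee_rot: [[0.117, 0.993, -0.0], [0.993, -0.117, 0.0], [0.0, -0.0, -1.0]]
contact_force: [0.2, 0.4, 0.6]
grip_width: 13.5
grip_force: 25.0
t 5.7 p [585.5 -76.5  64.5] yaw -6.7 q7 0.09 F [0.2 0.4 0.6] w 13.5 gf 25.0
dp [-0.0004, 0.0005, -0.0005] twist [-0.0, -0.0, -0.002]
[-0.07560229  0.06732132  0.00445181]
```

```bash
python3 -m crank '[{"dp":[0,0,-0.004],"twist":[0,0,0],"jaw":0},{"dp":[0,0,-0.009],"twist":[0,0,0],"jaw":0},{"dp":[0,0,-0.014],"twist":[0,0,0],"jaw":0},{"dp":[0,0,-0.019],"twist":[0,0,0],"jaw":0},{"dp":[0,0,-0.024],"twist":[0,0,0],"jaw":0},{"dp":[0,0,-0.029],"twist":[0,0,0],"jaw":0},{"dp":[0,0,-0.034],"twist":[0,0,0],"jaw":0},{"dp":[0,0,-0.040],"twist":[0,0,0],"jaw":0}]' 25; python3 go.py 598 -287 120 -6.6
python3 - <<'E'
from h import *
for n in('top','side'):
    im=snap(n); cv2.imwrite(f'/tmp/{n}1.png',im)
a=cv2.imread('/tmp/side1.png')[145:384,150:450]; cv2.imwrite('pics/s1.png',cv2.resize(a,None,fx=2.5,fy=2.5,interpolation=cv2.INTER_NEAREST))
E
```

```text
t: 6.5
position: [585.5, -76.7, 104.9]
ee_rot: [[0.117, 0.993, -0.0], [0.993, -0.117, 0.0], [0.0, -0.0, -1.0]]
contact_force: [0.6, -0.9, -0.8]
grip_width: 13.5
grip_force: 25.0
t 6.5 p [585.5 -76.7 104.9] yaw -6.7 q7 0.08 F [ 0.6 -0.9 -0.8] w 13.5 gf 25.0
dp [-0.2074, 0.037, -0.0151] twist [-0.0, -0.0, -0.002]
```

View pics/s1.png

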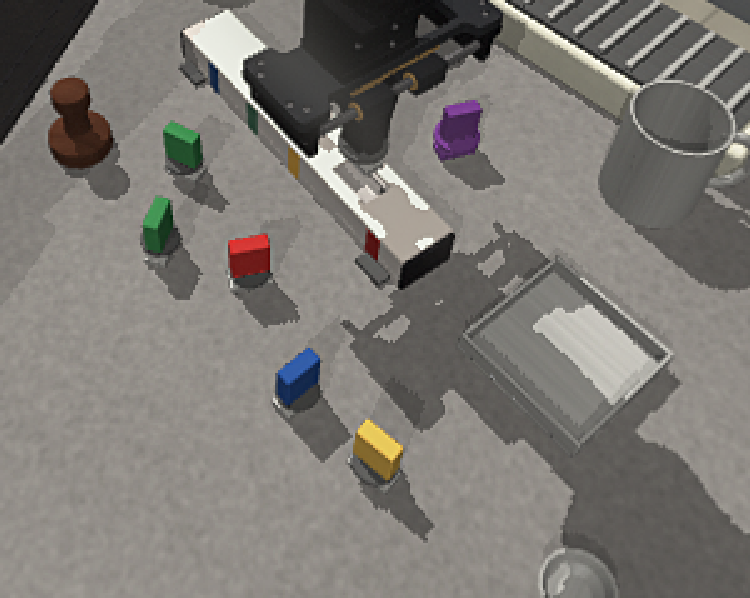

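The knob is out of the slot and the tray is unmoved (centre about (565,355) in the crop). Next I carry the knob over.

```bash
python3 -m crank '[{"dp":[-0.05,0.01,-0.015],"twist":[0,0,0],"jaw":0},{"dp":[-0.1,0.02,-0.015],"twist":[0,0,0],"jaw":0},{"dp":[-0.15,0.03,-0.015],"twist":[0,0,0],"jaw":0},{"dp":[-0.207,0.037,-0.015],"twist":[0,0,0],"jaw":0},{"dp":[-0.207,0.037,-0.015],"twist":[0,0,0],"jaw":0},{"dp":[-0.207,0.037,0.02],"twist":[0,0,0],"jaw":0},{"dp":[-0.207,0.037,0.04],"twist":[0,0,0],"jaw":0},{"dp":[-0.207,0.037,0.046],"twist":[0,0,0],"jaw":0}]' 25; python3 go.py 598 -287 49.5 -6.6
```

```text
t: 7.4
position: [596.2, -285.3, 55.3]
ee_rot: [[0.117, 0.993, -0.005], [0.993, -0.117, 0.002], [0.002, -0.005, -1.0]]
contact_force: [-0.4, -0.1, -1.9]
grip_width: 13.6
grip_force: 25.0
t 7.4 p [ 596.2 -285.3   55.3] yaw -6.7 q7 0.47 F [-0.4 -0.1 -1.9] w 13.6 gf 25.0
dp [-0.0015, 0.002, 0.0058] twist [-0.005, -0.002, -0.002]
```

```bash
python3 -m crank '[{"dp":[0,0,0.003],"twist":[0,0,0],"jaw":0},{"dp":[0,0,0.005],"twist":[0,0,0],"jaw":0},{"dp":[0,0,0.005],"twist":[0,0,0],"jaw":0},{"dp":[0,0,0.005],"twist":[0,0,0],"jaw":0.6},{"dp":[0,0,0.005],"twist":[0,0,0],"jaw":0.6},{"dp":[0,0,0.005],"twist":[0,0,0],"jaw":0.6},{"dp":[0,0,0.005],"twist":[0,0,0],"jaw":0.6},{"dp":[0,0,0.005],"twist":[0,0,0],"jaw":0.6}]' 25; python3 go.py 595.5 2 110 -6.6
```

```text
t: 8.2
position: [598.2, -286.6, 53.8]
ee_rot: [[0.117, 0.993, 0.0], [0.993, -0.117, -0.0], [0.0, 0.0, -1.0]]
contact_force: [-0.0, -1.1, 0.5]
grip_width: 45.8
grip_force: 0.0
t 8.2 p [ 598.2 -286.6   53.8] yaw -6.7 q7 0.47 F [-0.  -1.1  0.5] w 45.8 gf 0.0
dp [0.2863, -0.0364, -0.0562] twist [0.0, -0.0, -0.002]
```

```bash
python3 -m crank '[{"dp":[0,0,-0.045],"twist":[0,0,0],"jaw":0.6},{"dp":[0,0,-0.085],"twist":[0,0,0],"jaw":0.6},{"dp":[0.05,-0.006,-0.085],"twist":[0,0,0],"jaw":0.6},{"dp":[0.1,-0.012,-0.085],"twist":[0,0,0],"jaw":0.6},{"dp":[0.15,-0.018,-0.085],"twist":[0,0,0],"jaw":0.6},{"dp":[0.2,-0.024,-0.085],"twist":[0,0,0],"jaw":0.6},{"dp":[0.25,-0.03,-0.085],"twist":[0,0,0],"jaw":0.6},{"dp":[0.286,-0.037,-0.085],"twist":[0,0,0],"jaw":0.6}]' 25; python3 go.py 595 2 60 -6.6
python3 - <<'E'
from h import *
for n in('top','side'):
    im=snap(n); cv2.imwrite(f'/tmp/{n}2.png',im)
a=cv2.imread('/tmp/side2.png')[145:384,150:450]; cv2.imwrite('pics/s2.png',cv2.resize(a,None,fx=2.5,fy=2.5,interpolation=cv2.INTER_NEAREST))
E
```

```text
t: 9.0
position: [594.7, 5.9, 138.8]
ee_rot: [[0.114, 0.994, 0.001], [0.994, -0.114, 0.001], [0.002, 0.0, -1.0]]
contact_force: [-0.0, 0.8, -0.1]
grip_width: 52.5
grip_force: 0.0
t 9.0 p [594.7   5.9 138.8] yaw -6.5 q7 -0.08 F [-0.   0.8 -0.1] w 52.5 gf 0.0
dp [-0.0039, 0.0007, 0.0788] twist [0.0, -0.002, 0.001]
```

View pics/s2.png

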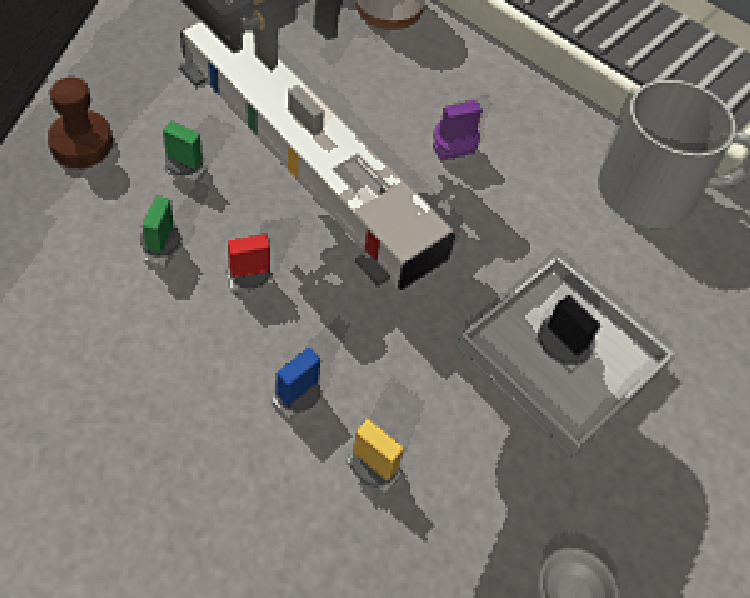

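The knob stands in the tray at (575,330), and the cover is clear. Next I grip the rib.

```bash
python3 -m crank '[{"dp":[-0.003,0.001,0.04],"twist":[0,0,0],"jaw":0.6},{"dp":[-0.003,0.001,0.07],"twist":[0,0,0],"jaw":0.6},{"dp":[-0.003,0.001,0.078],"twist":[0,0,0],"jaw":0.3},{"dp":[-0.003,0.001,0.078],"twist":[0,0,0],"jaw":0},{"dp":[-0.003,0.001,0.078],"twist":[0,0,0],"jaw":0},{"dp":[-0.003,0.001,0.078],"twist":[0,0,0],"jaw":0},{"dp":[-0.003,0.001,0.078],"twist":[0,0,0],"jaw":0},{"dp":[-0.003,0.001,0.078],"twist":[0,0,0],"jaw":0}]' 35;python3 -m crank '[{"dp":[0,0,0],"twist":[0,0,0],"jaw":0},{"dp":[0,0,0],"twist":[0,0,0],"jaw":0},{"dp":[0,0,-0.01],"twist":[0,0,0],"jaw":0},{"dp":[0,0,-0.03],"twist":[0,0,0],"jaw":0},{"dp":[0,0,-0.05],"twist":[0,0,0],"jaw":0},{"dp":[0,0,-0.07],"twist":[0,0,0],"jaw":0},{"dp":[0,0,-0.09],"twist":[0,0,0],"jaw":0},{"dp":[0,0,-0.11],"twist":[0,0,0],"jaw":0}]' 35; python3 go.py 457 311 170 -60.3
```

```text
t: 9.9
position: [595.8, -1.2, 61.5]
ee_rot: [[0.117, 0.993, 0.001], [0.993, -0.117, 0.0], [0.001, 0.001, -1.0]]
contact_force: [-1.1, -0.6, 0.3]
grip_width: 12.0
grip_force: 0.6
t: 10.7
position: [595.1, -1.4, 171.4]
ee_rot: [[0.117, 0.993, -0.0], [0.993, -0.117, -0.0], [-0.0, -0.0, -1.0]]
contact_force: [0.4, 0.2, -1.1]
grip_width: 11.8
grip_force: 35.0
t 10.7 p [595.1  -1.4 171.4] yaw -6.7 q7 -0.08 F [ 0.4  0.2 -1.1] w 11.8 gf 35.0
dp [0.2941, -0.1737, 0.0014] twist [-0.0, 0.0, 0.935]
```

```bash
python3 -m crank '[{"dp":[0.037,-0.022,0],"twist":[0,0,0.117],"jaw":0},{"dp":[0.074,-0.043,0],"twist":[0,0,0.234],"jaw":0},{"dp":[0.11,-0.065,0],"twist":[0,0,0.351],"jaw":0},{"dp":[0.147,-0.087,0],"twist":[0,0,0.468],"jaw":0},{"dp":[0.184,-0.109,0],"twist":[0,0,0.585],"jaw":0},{"dp":[0.22,-0.13,0],"twist":[0,0,0.702],"jaw":0},{"dp":[0.257,-0.152,0],"twist":[0,0,0.819],"jaw":0},{"dp":[0.294,-0.174,0],"twist":[0,0,0.935],"jaw":0}]' 35; python3 go.py 457 311 29.5 -60
```

```text
t: 11.5
position: [455.9, 312.2, 170.8]
ee_rot: [[0.871, 0.491, 0.0], [0.491, -0.871, 0.0], [0.0, -0.0, -1.0]]
contact_force: [0.3, -0.4, -1.4]
grip_width: 11.7
grip_force: 35.0
t 11.5 p [455.9 312.2 170.8] yaw -60.6 q7 -1.67 F [ 0.3 -0.4 -1.4] w 11.7 gf 35.0
dp [0.0003, 0.0016, 0.1413] twist [-0.0, -0.0, -0.01]
```

```bash
python3 -m crank '[{"dp":[0,0.001,0.045],"twist":[0,0,-0.01],"jaw":0},{"dp":[0,0.001,0.09],"twist":[0,0,-0.01],"jaw":0},{"dp":[0,0.001,0.12],"twist":[0,0,-0.01],"jaw":0},{"dp":[0,0.001,0.133],"twist":[0,0,-0.01],"jaw":0},{"dp":[0,0.001,0.138],"twist":[0,0,-0.01],"jaw":0},{"dp":[0,0.001,0.14],"twist":[0,0,-0.01],"jaw":0},{"dp":[0,0.001,0.14],"twist":[0,0,-0.01],"jaw":0.5},{"dp":[0,0.001,0.14],"twist":[0,0,-0.01],"jaw":0.5}]' 35;python3 -m crank '[{"dp":[0,0,0],"twist":[0,0,0],"jaw":0.5},{"dp":[0,0,0],"twist":[0,0,0],"jaw":0.5},{"dp":[0,0,-0.02],"twist":[0,0,0],"jaw":0.5},{"dp":[0,0,-0.06],"twist":[0,0,0],"jaw":0.5},{"dp":[0,0,-0.1],"twist":[0,0,0],"jaw":0.5},{"dp":[0,0,-0.15],"twist":[0,0,0],"jaw":0.5},{"dp":[0,0,-0.15],"twist":[0,0,0],"jaw":0.5},{"dp":[0,0,-0.15],"twist":[0,0,0],"jaw":0.5}]' 25; python3 go.py 427.7 1.2 110 120
python3 - <<'E'
from h import *
for n in('top','side'):
    im=snap(n); cv2.imwrite(f'/tmp/{n}3.png',im)
T,S=cv2.imread('/tmp/top3.png'),cv2.imread('/tmp/side3.png')
for c in HS:
    for n,im in(('top',T),('side',S)): print(n,c,[(b[0].tolist(),b[1]) for b in blobs(im,c)])
a=T[100:330,90:400]; cv2.imwrite('pics/t3.png',cv2.resize(a,None,fx=2.58,fy=2.58,interpolation=cv2.INTER_NEAREST))
E
```

```text
t: 12.3
position: [458.8, 311.1, 32.5]
ee_rot: [[0.864, 0.504, 0.003], [0.504, -0.864, 0.002], [0.004, -0.001, -1.0]]
contact_force: [0.4, 0.1, 0.5]
grip_width: 20.9
grip_force: 0.0
t: 13.1
position: [458.2, 310.7, 182.5]
ee_rot: [[0.863, 0.504, 0.003], [0.504, -0.863, 0.003], [0.004, -0.001, -1.0]]
contact_force: [0.0, -0.6, -0.6]
grip_width: 43.5
grip_force: 0.0
t 13.1 p [458.2 310.7 182.5] yaw -59.7 q7 -1.65 F [ 0.  -0.6 -0.6] w 43.5 gf 0.0
dp [-0.1828, 0.2519, 0.0715] twist [0.006, -0.002, -3.136]
top red [([314.04, 189.22], 27), ([312.44, 203.67], 27), ([294.78, 238.02], 60)]
side red [([67.03, 23.19], 293), ([316.12, 228.09], 43), ([300.01, 239.68], 90), ([249.42, 246.84], 238)]
top yellow [([275.11, 185.32], 28), ([273.93, 199.59], 29), ([358.67, 251.55], 73)]
side yellow [([141.96, 67.91], 47), ([109.55, 74.81], 102), ([139.72, 88.22], 18), ([283.65, 195.68], 37), ([268.11, 206.72], 80), ([300.61, 324.31], 296)]
top green [([249.21, 226.62], 53), ([268.48, 251.15], 48)]
side green [([222.53, 202.49], 197), ([212.72, 234.53], 194)]
top blue [([229.61, 180.78], 18), ([228.0, 195.0], 25), ([331.4, 253.1], 68)]
side blue [([250.71, 162.71], 21), ([236.17, 172.58], 52), ([268.72, 294.97], 253)]
top purple [([300.26, 156.39], 151)]
side purple [([332.89, 196.68], 324)]
```

View pics/t3.png

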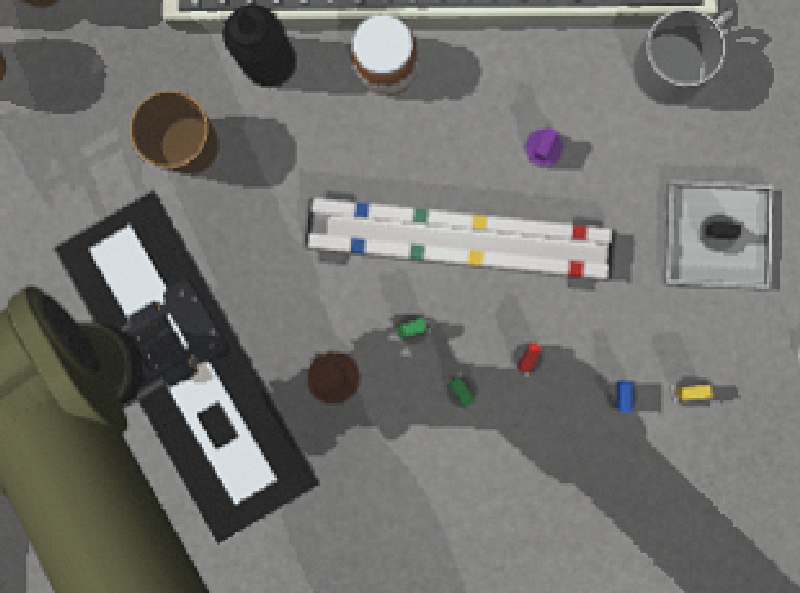

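The cover lies wholly on the mat and the slot is open. Each band shows as two patches, e.g. red at (580,232)/(577,269). No peg has moved.

```bash
python3 - <<'E'
from h import *
T=[(314.04,189.22,312.44,203.67,-130),(275.11,185.32,273.93,199.59,-20),(229.61,180.78,228,195,110)]
a=np.radians(83.4);u=np.array([np.cos(a),np.sin(a)])
for l in T:
    w=onz('top',[l[:2],l[2:4]],34)[:,:2]; m=w.mean(0); print(l[4],w.round(1).tolist(),'m',m.round(1),'c',(m-l[4]*u).round(1))
S=cv2.imread('/tmp/side3.png')
for f,x in [((316.12,228.09),-130),((283.65,195.68),-20),((250.71,162.71),110)]:
    w=onz('side',[f],34)[0,:2]; n=np.array([u[1],-u[0]]); print('side far lip',w.round(1),'c',(w-x*u-19.5*n).round(1))
E
python3 go.py 427.7 1.2 110 -59.6
```

```text
-130 [[600.1, -128.9], [559.2, -123.7]] m [ 579.6 -126.3] c [594.6   2.8]
-20 [[612.2, -19.1], [571.8, -15.3]] m [592.  -17.2] c [594.3   2.7]
110 [[626.4, 109.7], [586.0, 114.4]] m [606.2 112. ] c [593.6   2.7]
side far lip [ 599.7 -131.1] c [5.952e+02 3.000e-01]
side far lip [612.7 -21.3] c [595.7   0.8]
side far lip [628.4 108.7] c [596.4   1.6]
t 13.2 p [456.7 309.7 179.6] yaw -59.7 q7 -1.65 F [-0.1  0.1  0.3] w 43.8 gf 0.0
dp [-0.1806, 0.2517, 0.0699] twist [0.0, 0.002, -0.002]
```

```bash
python3 -m crank '[{"dp":[-0.029,0.04,0.01],"twist":[0,0,0],"jaw":0.5},{"dp":[-0.058,0.08,0.02],"twist":[0,0,0],"jaw":0.5},{"dp":[-0.087,0.12,0.03],"twist":[0,0,0],"jaw":0.5},{"dp":[-0.116,0.16,0.04],"twist":[0,0,0],"jaw":0.5},{"dp":[-0.145,0.2,0.05],"twist":[0,0,0],"jaw":0.5},{"dp":[-0.174,0.24,0.06],"twist":[0,0,0],"jaw":0.5},{"dp":[-0.181,0.252,0.07],"twist":[0,0,0],"jaw":0.5},{"dp":[-0.181,0.252,0.07],"twist":[0,0,0],"jaw":0.5}]' 25; python3 go.py 427.7 1.2 42 -59.6; python3 -c "
from h import *
b=blobs(snap('side'),'green',sm=90);print([(x[0].tolist(),x[1]) for x in b])"
```

```text
t: 14.0
position: [425.7, -1.8, 108.0]
ee_rot: [[0.866, 0.5, -0.005], [0.5, -0.866, -0.001], [-0.005, -0.002, -1.0]]
contact_force: [-0.0, 0.7, 0.6]
grip_width: 43.4
grip_force: 0.0
t 14.0 p [425.7  -1.8 108. ] yaw -60.0 q7 -1.13 F [-0.   0.7  0.6] w 43.4 gf 0.0
dp [0.0036, -0.0015, 0.066] twist [-0.002, 0.005, -0.007]
[([212.63, 234.42], 197)]
```

```bash
python3 -m crank '[{"dp":[0.003,-0.001,0.03],"twist":[0,0.005,0],"jaw":0.5},{"dp":[0.003,-0.001,0.055],"twist":[0,0.005,0],"jaw":0.5},{"dp":[0.003,-0.001,0.066],"twist":[0,0.005,0],"jaw":0.5},{"dp":[0.003,-0.001,0.066],"twist":[0,0.005,0],"jaw":0},{"dp":[0.003,-0.001,0.066],"twist":[0,0.005,0],"jaw":0},{"dp":[0.003,-0.001,0.066],"twist":[0,0.005,0],"jaw":0},{"dp":[0.003,-0.001,0.066],"twist":[0,0.005,0],"jaw":0},{"dp":[0.003,-0.001,0.066],"twist":[0,0.005,0],"jaw":0}]' 25;python3 go.py 427.7 1.2 42 -59.6; python3 -m crank '[{"dp":[0,0,0],"twist":[0,0,0],"jaw":0},{"dp":[0,0,0],"twist":[0,0,0],"jaw":0},{"dp":[0,0,-0.01],"twist":[0,0,0],"jaw":0},{"dp":[0,0,-0.03],"twist":[0,0,0],"jaw":0},{"dp":[0,0,-0.05],"twist":[0,0,0],"jaw":0},{"dp":[0,0,-0.07],"twist":[0,0,0],"jaw":0},{"dp":[0,0,-0.08],"twist":[0,0,0],"jaw":0},{"dp":[0,0,-0.08],"twist":[0,0,0],"jaw":0}]' 25; python3 go.py 600 46.9 110 -6.6; python3 - <<'E'
from h import *
b=blobs(snap('side'),'green',sm=90);print([(x[0].tolist(),x[1]) for x in b])
for k in('green','red','yellow','blue'):print(k,[(x[0].tolist(),x[1]) for x in blobs(snap('top'),k)])
E
```

```text
t: 14.85
position: [431.2, 3.7, 45.4]
ee_rot: [[0.863, 0.505, 0.006], [0.505, -0.863, 0.003], [0.007, 0.0, -1.0]]
contact_force: [0.7, -0.3, 1.5]
grip_width: 14.0
grip_force: 25.0
t 14.85 p [431.2   3.7  45.4] yaw -59.7 q7 -1.08 F [ 0.7 -0.3  1.5] w 14.0 gf 25.0
dp [-0.0043, 0.0004, 0.0033] twist [0.0, -0.007, -0.002]
t: 15.65
position: [430.8, 3.5, 125.8]
ee_rot: [[0.863, 0.505, 0.007], [0.505, -0.863, 0.004], [0.008, 0.0, -1.0]]
contact_force: [-0.6, 0.5, -1.6]
grip_width: 13.8
grip_force: 25.0
t 15.65 p [430.8   3.5 125.8] yaw -59.7 q7 -1.15 F [-0.6  0.5 -1.6] w 13.8 gf 25.0
dp [0.1679, 0.048, 0.0171] twist [0.004, -0.007, -0.927]
[([224.64, 206.0], 92), ([206.15, 211.89], 159)]
green [([248.98, 226.85], 53)]
red [([314.04, 189.22], 27), ([312.44, 203.67], 27)]
yellow [([275.11, 185.32], 28), ([273.93, 199.59], 29), ([358.72, 251.51], 71)]
blue [([229.61, 180.78], 18), ([227.92, 194.92], 24), ([331.54, 252.92], 65)]
```

```bash
python3 go.py 600.4 50.4 100 -6.6 | tail -1;python3 -m crank '[{"dp":[0.03,0.008,0],"twist":[0,-0.002,-0.13],"jaw":0},{"dp":[0.06,0.016,0],"twist":[0,-0.003,-0.26],"jaw":0},{"dp":[0.09,0.025,0],"twist":[0,-0.005,-0.39],"jaw":0},{"dp":[0.12,0.033,0],"twist":[0.002,-0.007,-0.53],"jaw":0},{"dp":[0.15,0.042,0.01],"twist":[0.004,-0.007,-0.66],"jaw":0},{"dp":[0.17,0.046,0.02],"twist":[0.004,-0.007,-0.8],"jaw":0},{"dp":[0.17,0.046,0.026],"twist":[0.004,-0.007,-0.927],"jaw":0},{"dp":[0.17,0.046,0.026],"twist":[0.004,-0.007,-0.927],"jaw":0}]' 25; python3 -m crank '[{"dp":[0,0,0],"twist":[0,0,0],"jaw":0},{"dp":[0,0,0],"twist":[0,0,0],"jaw":0},{"dp":[0,0,0],"twist":[0,0,0],"jaw":0},{"dp":[0,0,0],"twist":[0,0,0],"jaw":0},{"dp":[0,0,0],"twist":[0,0,0],"jaw":0},{"dp":[0,0,0],"twist":[0,0,0],"jaw":0},{"dp":[0,0,0],"twist":[0,0,0],"jaw":0},{"dp":[0,0,0],"twist":[0,0,0],"jaw":0}]' 25 >/dev/null; python3 go.py 600.4 50.4 82 -6.6; python3 - <<'E'
from h import *
im=snap('side','x.png');a=im[130:290,180:380]; cv2.imwrite('pics/s4.png',cv2.resize(a,None,fx=3.7,fy=3.7,interpolation=cv2.INTER_NEAREST))
print([(x[0].tolist(),x[1]) for x in blobs(im,'green',sm=90)], proj('side',[600,46.9,76]))
E
```

```text
dp [0.1716, 0.0457, 0.024] twist [0.001, -0.003, -0.927]
t: 16.7
position: [598.9, 49.5, 96.7]
ee_rot: [[0.114, 0.993, -0.007], [0.993, -0.114, -0.002], [-0.003, -0.007, -1.0]]
contact_force: [-1.2, -0.9, -1.6]
grip_width: 13.5
grip_force: 25.0
t 17.5 p [600.1  49.5  99.5] yaw -6.6 q7 -0.12 F [ 0.4  0.1 -0.9] w 13.8 gf 25.0
dp [0.0009, 0.0002, 0.0175] twist [-0.002, 0.001, 0.0]
[([260.41, 158.65], 17), ([251.48, 188.31], 48), ([222.44, 202.4], 200)] [[259.1803834  169.28383953]]
```

View pics/s4.png

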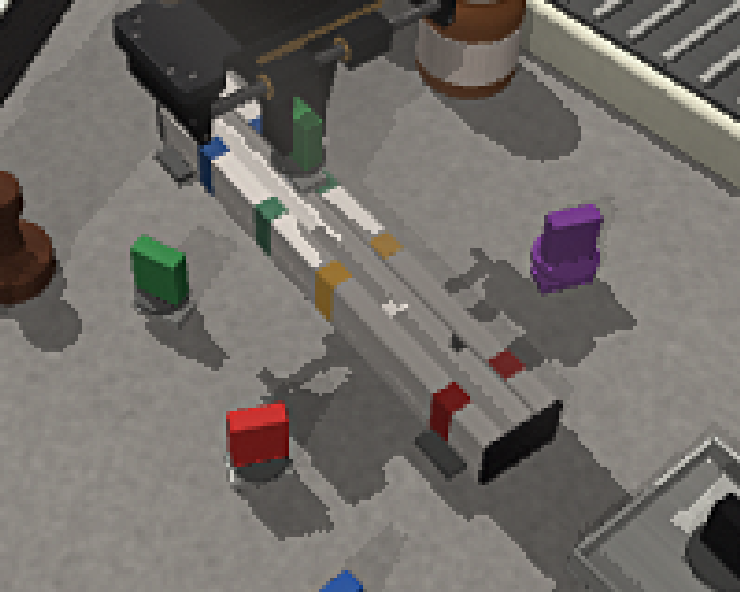

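The green peg hangs over its band with its foot along the slot (crop (305,140)). Next I lower it.

```bash
python3 -m crank '[{"dp":[0.001,0,0.01],"twist":[0,0,0],"jaw":0},{"dp":[0.001,0,0.015],"twist":[0,0,0],"jaw":0},{"dp":[0.001,0,0.02],"twist":[0,0,0],"jaw":0},{"dp":[0.001,0,0.025],"twist":[0,0,0],"jaw":0},{"dp":[0.001,0,0.029],"twist":[0,0,0],"jaw":0},{"dp":[0.001,0,0.032],"twist":[0,0,0],"jaw":0},{"dp":[0.001,0,0.034],"twist":[0,0,0],"jaw":0},{"dp":[0.001,0,0.034],"twist":[0,0,0],"jaw":0}]' 25; python3 go.py 600.4 50.4 64.6 -6.6
```

```text
t: 18.35
position: [600.0, 50.4, 65.2]
ee_rot: [[0.115, 0.993, -0.003], [0.993, -0.115, -0.001], [-0.001, -0.003, -1.0]]
contact_force: [0.7, 0.2, -0.5]
grip_width: 13.8
grip_force: 25.0
t 18.35 p [600.   50.4  65.2] yaw -6.6 q7 -0.1 F [ 0.7  0.2 -0.5] w 13.8 gf 25.0
dp [0.0, 0.0004, 0.0006] twist [-0.003, 0.001, 0.0]
```

```bash
python3 -m crank '[{"dp":[0,-0.0005,0],"twist":[0,0,-0.14],"jaw":0},{"dp":[-0.0001,-0.001,0],"twist":[0,0,-0.28],"jaw":0},{"dp":[-0.0003,-0.0014,0],"twist":[0,0,-0.42],"jaw":0},{"dp":[-0.0005,-0.0019,0],"twist":[0,0,-0.56],"jaw":0},{"dp":[-0.0008,-0.0023,0],"twist":[0,0,-0.7],"jaw":0},{"dp":[-0.0012,-0.0026,0],"twist":[0,0,-0.84],"jaw":0},{"dp":[-0.0016,-0.0029,0],"twist":[0,0,-0.98],"jaw":0},{"dp":[-0.002,-0.0032,0],"twist":[0,0,-1.12],"jaw":0}]' 25; python3 go.py 596.5 47.3 64.6 83.4
```

```text
t: 19.15
position: [597.0, 48.8, 65.8]
ee_rot: [[-0.847, 0.531, -0.002], [0.531, 0.847, -0.001], [0.001, -0.002, -1.0]]
contact_force: [0.0, 0.5, -1.1]
grip_width: 13.7
grip_force: 25.0
t 19.15 p [597.   48.8  65.8] yaw 57.9 q7 0.96 F [ 0.   0.5 -1.1] w 13.7 gf 25.0
dp [-0.0004, -0.0015, 0.0012] twist [-0.001, -0.002, -0.445]
```

Finish the turn, settle, then release and lift.

```bash
python3 -m crank '[{"dp":[0,-0.0004,0],"twist":[0,0,-0.14],"jaw":0},{"dp":[0,-0.001,0],"twist":[0,0,-0.28],"jaw":0},{"dp":[0,-0.0015,0.001],"twist":[0,0,-0.4],"jaw":0},{"dp":[0,-0.0015,0.001],"twist":[0,0,-0.45],"jaw":0},{"dp":[0,-0.0015,0.001],"twist":[0,0,-0.45],"jaw":0},{"dp":[0,-0.0015,0.001],"twist":[0,0,-0.45],"jaw":0},{"dp":[0,-0.0015,0.001],"twist":[0,0,-0.45],"jaw":0},{"dp":[0,-0.0015,0.001],"twist":[0,0,-0.45],"jaw":0}]' 25; python3 go.py 596.5 47.3 64.6 83.4;  python3 -m crank '[{"dp":[0,0,0],"twist":[0,0,0],"jaw":0.5},{"dp":[0,0,0],"twist":[0,0,0],"jaw":0.5},{"dp":[0,0,0],"twist":[0,0,0],"jaw":0.5},{"dp":[0,0,0],"twist":[0,0,0],"jaw":0.5},{"dp":[0,0,-0.02],"twist":[0,0,0],"jaw":0.5},{"dp":[0,0,-0.05],"twist":[0,0,0],"jaw":0.5},{"dp":[0,0,-0.075],"twist":[0,0,0],"jaw":0.5},{"dp":[0,0,-0.075],"twist":[0,0,0],"jaw":0.5}]' 25;  python3 go.py 463.6 -72.6 110 57.5
```

```text
t: 19.95
position: [596.0, 47.6, 64.5]
ee_rot: [[-0.993, 0.116, -0.002], [0.116, 0.993, -0.001], [0.002, -0.001, -1.0]]
contact_force: [-0.0, 1.2, -0.3]
grip_width: 14.1
grip_force: 25.0
t 19.95 p [596.   47.6  64.5] yaw 83.3 q7 1.38 F [-0.   1.2 -0.3] w 14.1 gf 25.0
dp [-0.0005, -0.0002, -0.0001] twist [-0.001, -0.002, -0.001]
t: 20.75
position: [598.9, 47.8, 143.7]
ee_rot: [[-0.993, 0.116, 0.005], [0.116, 0.993, 0.0], [-0.005, 0.001, -1.0]]
contact_force: [-0.1, -0.2, -0.9]
grip_width: 43.6
grip_force: 0.0
t 20.75 p [598.9  47.8 143.7] yaw 83.4 q7 1.37 F [-0.1 -0.2 -0.9] w 43.6 gf 0.0
dp [0.1206, -0.1353, 0.033] twist [0.002, 0.005, 0.451]
```

```bash
python3 -m crank '[{"dp":[0.04,-0.045,0],"twist":[0,0.005,0.15],"jaw":0.5},{"dp":[0.08,-0.09,0],"twist":[0,0.005,0.3],"jaw":0.5},{"dp":[0.12,-0.135,0.01],"twist":[0,0.005,0.45],"jaw":0.5},{"dp":[0.121,-0.135,0.033],"twist":[0,0.005,0.45],"jaw":0.5},{"dp":[0.121,-0.135,0.033],"twist":[0,0.005,0.45],"jaw":0.5},{"dp":[0.121,-0.135,0.033],"twist":[0,0.005,0.45],"jaw":0.5},{"dp":[0.121,-0.135,0.033],"twist":[0,0.005,0.45],"jaw":0.5},{"dp":[0.121,-0.135,0.033],"twist":[0,0.005,0.45],"jaw":0.5}]' 25;  python3 - <<'E'
from h import *
im=snap('side','y.png')
for k in('red','yellow','blue','green'): print(k,[(x[0].tolist(),x[1]) for x in blobs(im,k,sm=90)])
a=im[130:330,180:400]; cv2.imwrite('pics/s5.png',cv2.resize(a,None,fx=3,fy=3,interpolation=cv2.INTER_NEAREST))
E
python3 go.py 463.6 -72.6 42 57.5
```

```text
t: 21.55
position: [461.7, -71.6, 107.5]
ee_rot: [[-0.845, 0.534, -0.006], [0.534, 0.845, 0.0], [0.005, -0.003, -1.0]]
contact_force: [-0.0, -0.1, 0.6]
grip_width: 43.6
grip_force: 0.0
red [([75.37, 45.44], 27), ([316.15, 227.98], 48), ([300.03, 239.62], 94), ([249.36, 251.85], 84)]
yellow [([283.58, 195.62], 40), ([269.62, 203.69], 48), ([300.58, 324.37], 306)]
blue [([268.84, 295.1], 256)]
green [([221.69, 202.43], 177)]
t 21.6 p [461.5 -71.7 107.4] yaw 57.7 q7 1.12 F [-0.2 -0.4  0.8] w 43.4 gf 0.0
dp [-0.0026, 0.0005, 0.0654] twist [-0.003, -0.005, 0.003]
```

View pics/s5.png

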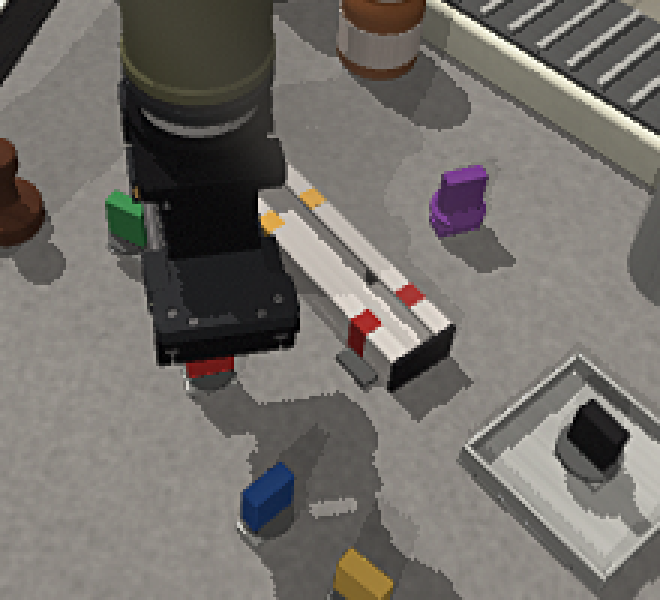

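Red is still in place, and blue, yellow and the tray are unmoved. Next I pick red.

```bash
python3 -m crank '[{"dp":[-0.0026,0,0.03],"twist":[0,-0.005,0],"jaw":0.5},{"dp":[-0.0026,0,0.055],"twist":[0,-0.005,0],"jaw":0.5},{"dp":[-0.0026,0,0.063],"twist":[0,-0.005,0],"jaw":0.5},{"dp":[-0.0026,0,0.063],"twist":[0,-0.005,0],"jaw":0},{"dp":[-0.0026,0,0.063],"twist":[0,-0.005,0],"jaw":0},{"dp":[-0.0026,0,0.063],"twist":[0,-0.005,0],"jaw":0},{"dp":[-0.0026,0,0.063],"twist":[0,-0.005,0],"jaw":0},{"dp":[-0.0026,0,0.063],"twist":[0,-0.005,0],"jaw":0}]' 25;python3 -m crank '[{"dp":[0,0,0],"twist":[0,0,0],"jaw":0},{"dp":[0,0,0],"twist":[0,0,0],"jaw":0},{"dp":[0,0,0],"twist":[0,0,0],"jaw":0},{"dp":[0,0,0],"twist":[0,0,0],"jaw":0},{"dp":[0,0,0],"twist":[0,0,0],"jaw":0},{"dp":[0,0,0],"twist":[0,0,0],"jaw":0},{"dp":[0,0,0],"twist":[0,0,0],"jaw":0},{"dp":[0,0,0],"twist":[0,0,0],"jaw":0}]' 25; python3 go.py 463.6 -72.6 42 57.5; python3 -m crank '[{"dp":[0,0,-0.02],"twist":[0,0,0],"jaw":0},{"dp":[0,0,-0.05],"twist":[0,0,0],"jaw":0},{"dp":[0,0,-0.07],"twist":[0,0,0],"jaw":0},{"dp":[0,0,-0.07],"twist":[0,0,0],"jaw":0},{"dp":[0,0,-0.07],"twist":[0,0,0],"jaw":0},{"dp":[0,0,-0.07],"twist":[0,0,0],"jaw":0},{"dp":[0,0,-0.07],"twist":[0,0,0],"jaw":0},{"dp":[0,0,-0.07],"twist":[0,0,0],"jaw":0}]' 25; python3 go.py 579.9 -126.9 100 -6.6
```

```text
t: 22.4
position: [462.7, -73.8, 44.7]
ee_rot: [[-0.844, 0.536, -0.001], [0.536, 0.844, -0.002], [0.0, -0.002, -1.0]]
contact_force: [0.0, 0.7, 2.2]
grip_width: 13.9
grip_force: 25.0
t: 23.2
position: [462.7, -73.8, 44.7]
ee_rot: [[-0.844, 0.536, -0.002], [0.536, 0.844, -0.002], [0.0, -0.002, -1.0]]
contact_force: [-1.2, 0.2, 6.4]
grip_width: 13.9
grip_force: 25.0
t 23.2 p [462.7 -73.8  44.7] yaw 57.6 q7 1.15 F [-1.2  0.2  6.4] w 13.9 gf 25.0
dp [-0.0001, 0.0015, 0.0027] twist [-0.002, -0.0, 0.001]
t: 24.0
position: [461.5, -73.7, 112.9]
ee_rot: [[-0.844, 0.536, -0.005], [0.536, 0.844, -0.002], [0.003, -0.004, -1.0]]
contact_force: [-0.2, -0.4, -1.7]
grip_width: 13.7
grip_force: 25.0
t 24.0 p [461.5 -73.7 112.9] yaw 57.6 q7 1.12 F [-0.2 -0.4 -1.7] w 13.7 gf 25.0
dp [-0.1285, 0.0186, 0.0124] twist [-0.006, -0.0, 1.12]
```

```bash
python3 -m crank '[{"dp":[-0.016,0.002,0],"twist":[0,0,0.14],"jaw":0},{"dp":[-0.032,0.005,0],"twist":[0,0,0.28],"jaw":0},{"dp":[-0.048,0.007,0],"twist":[0,0,0.42],"jaw":0},{"dp":[-0.064,0.009,0],"twist":[0,0,0.56],"jaw":0},{"dp":[-0.08,0.012,0],"twist":[0,0,0.7],"jaw":0},{"dp":[-0.096,0.014,0],"twist":[0,0,0.84],"jaw":0},{"dp":[-0.112,0.016,0],"twist":[-0.003,0,0.98],"jaw":0},{"dp":[-0.1285,0.0186,0.012],"twist":[-0.006,0,1.12],"jaw":0}]' 25;python3 -m crank '[{"dp":[0,0,0],"twist":[0,0,0],"jaw":0},{"dp":[0,0,0],"twist":[0,0,0],"jaw":0},{"dp":[0,0,0],"twist":[0,0,0],"jaw":0},{"dp":[0,0,0],"twist":[0,0,0],"jaw":0},{"dp":[0,0,0],"twist":[0,0,0],"jaw":0},{"dp":[0,0,0],"twist":[0,0,0],"jaw":0},{"dp":[0,0,0],"twist":[0,0,0],"jaw":0},{"dp":[0,0,0],"twist":[0,0,0],"jaw":0}]' 25 >/dev/null; python3 go.py 579.9 -126.9 64.5 -6.6; python3 - <<'E'
from h import *
S,T=snap('side'),snap('top')
for k in('red','yellow','blue'): print(k,[(x[0].tolist(),x[1]) for x in blobs(S,k,sm=90)],[(x[0].tolist(),x[1]) for x in blobs(T,k)])
print(onz('side',[max(blobs(S,'red',sm=90),key=lambda b:b[1])[0]],92))
a=T[170:220,200:330]; cv2.imwrite('pics/t5.png',cv2.resize(a,None,fx=6,fy=6,interpolation=cv2.INTER_NEAREST))
E
```

```text
t: 24.8
position: [582.2, -127.4, 102.3]
ee_rot: [[0.12, 0.993, 0.004], [0.993, -0.12, 0.0], [0.001, 0.004, -1.0]]
contact_force: [-0.1, 0.1, -1.2]
grip_width: 13.9
grip_force: 25.0
t 25.6 p [ 580.6 -126.9  101.8] yaw -6.6 q7 0.17 F [ 0.1 -0.2 -1.2] w 13.9 gf 25.0
dp [-0.0001, -0.0008, 0.0373] twist [0.002, -0.001, 0.0]
red [([66.96, 22.88], 305), ([315.88, 218.44], 91), ([318.33, 229.47], 15), ([300.03, 239.62], 94)] []
yellow [([326.76, 190.95], 59), ([332.48, 195.13], 23), ([267.04, 208.49], 57), ([310.93, 208.27], 15), ([300.58, 324.34], 304)] [([275.11, 185.32], 28), ([273.93, 199.59], 29), ([358.67, 251.55], 73)]
blue [([250.83, 162.87], 23), ([236.17, 172.58], 52), ([268.83, 295.01], 256)] [([229.61, 180.78], 18), ([227.92, 194.92], 24)]
[[ 578.33098727 1014.52141948   92.        ]]
```

View pics/t5.png

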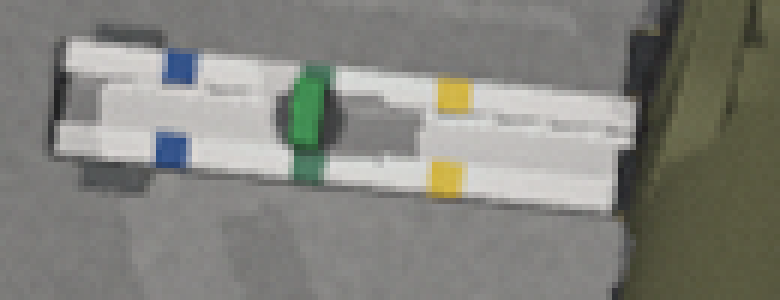

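The green peg is seated at its band, across the slot (308,112). Next I insert red.

```bash
python3 -m crank '[{"dp":[0,-0.0008,0.01],"twist":[0,0,0],"jaw":0},{"dp":[0,-0.0008,0.017],"twist":[0,0,0],"jaw":0},{"dp":[0,-0.0008,0.022],"twist":[0,0,0],"jaw":0},{"dp":[0,-0.0008,0.027],"twist":[0,0,0],"jaw":0},{"dp":[0,-0.0008,0.032],"twist":[0,0,0],"jaw":0},{"dp":[0,-0.0008,0.035],"twist":[0,0,0],"jaw":0},{"dp":[0,-0.0008,0.0375],"twist":[0,0,0],"jaw":0},{"dp":[0,-0.0008,0.0375],"twist":[0,0,0],"jaw":0}]' 25; python3 go.py 579.9 -126.9 64 -6.6
```

```text
t: 26.5
position: [580.0, -126.8, 64.1]
ee_rot: [[0.115, 0.993, 0.002], [0.993, -0.115, 0.0], [0.001, 0.002, -1.0]]
contact_force: [-0.0, 0.7, -1.3]
grip_width: 13.8
grip_force: 25.0
t 26.5 p [ 580.  -126.8   64.1] yaw -6.6 q7 0.19 F [-0.   0.7 -1.3] w 13.8 gf 25.0
dp [-0.0001, -0.0001, 0.0001] twist [0.002, -0.001, 0.0]
```

```bash
python3 -m crank '[{"dp":[0,0,0],"twist":[0,0,0.14],"jaw":0},{"dp":[0,0,0],"twist":[0,0,0.28],"jaw":0},{"dp":[0,0,0],"twist":[0,0,0.42],"jaw":0},{"dp":[0,0,0],"twist":[0,0,0.56],"jaw":0},{"dp":[0,0,0],"twist":[0,0,0.7],"jaw":0},{"dp":[0,0,0],"twist":[0,0,0.84],"jaw":0},{"dp":[0,0,0],"twist":[0,0,0.98],"jaw":0},{"dp":[0,0,0],"twist":[0,0,1.12],"jaw":0}]' 25;python3 -m crank '[{"dp":[0,0,0],"twist":[0,0,0.14],"jaw":0},{"dp":[0,0,0],"twist":[0,0,0.28],"jaw":0},{"dp":[0,0,0],"twist":[0,0,0.4],"jaw":0},{"dp":[0,0,0],"twist":[0,0,0.45],"jaw":0},{"dp":[0,0,0],"twist":[0,0,0.45],"jaw":0},{"dp":[0,0,0],"twist":[0,0,0.45],"jaw":0},{"dp":[0,0,0],"twist":[0,0,0.45],"jaw":0},{"dp":[0,0,0],"twist":[0,0,0.45],"jaw":0}]' 25; python3 go.py 579.9 -126.9 64 -96.6
```

```text
t: 27.3
position: [580.1, -126.7, 64.4]
ee_rot: [[0.946, 0.324, 0.003], [0.324, -0.946, 0.001], [0.003, 0.0, -1.0]]
contact_force: [0.2, -0.0, -1.4]
grip_width: 14.0
grip_force: 25.0
t: 28.1
position: [580.0, -126.8, 64.2]
ee_rot: [[0.994, -0.113, 0.002], [-0.113, -0.994, 0.001], [0.002, -0.001, -1.0]]
contact_force: [-0.3, -0.5, -0.6]
grip_width: 14.0
grip_force: 25.0
t 28.1 p [ 580.  -126.8   64.2] yaw -96.5 q7 -1.27 F [-0.3 -0.5 -0.6] w 14.0 gf 25.0
dp [-0.0, 0.0001, 0.0002] twist [-0.001, -0.002, 0.002]
```

```bash
python3 -m crank '[{"dp":[0,0,0],"twist":[0,0,0],"jaw":0.5},{"dp":[0,0,0],"twist":[0,0,0],"jaw":0.5},{"dp":[0,0,0],"twist":[0,0,0],"jaw":0.5},{"dp":[0,0,0],"twist":[0,0,0],"jaw":0.5},{"dp":[0,0,-0.025],"twist":[0,0,0],"jaw":0.5},{"dp":[0,0,-0.06],"twist":[0,0,0],"jaw":0.5},{"dp":[0,0,-0.06],"twist":[0,0,0],"jaw":0.5},{"dp":[0,0,-0.06],"twist":[0,0,0],"jaw":0.5}]' 25 >/dev/null;  python3 go.py 421.2 -174.8 110 -89.7
```

```text
t 28.9 p [ 580.4 -126.9  125. ] yaw -96.5 q7 -1.31 F [-0.3 -0.4 -0.1] w 43.6 gf 0.0
dp [-0.1527, 0.0657, 0.0143] twist [-0.001, -0.004, -0.119]
```

```bash
python3 -m crank '[{"dp":[-0.045,0.02,0],"twist":[0,-0.004,-0.12],"jaw":0.5},{"dp":[-0.09,0.04,0],"twist":[0,-0.004,-0.12],"jaw":0.5},{"dp":[-0.13,0.056,0],"twist":[0,-0.004,-0.12],"jaw":0.5},{"dp":[-0.1527,0.0657,0.014],"twist":[0,-0.004,-0.12],"jaw":0.5},{"dp":[-0.1527,0.0657,0.014],"twist":[0,-0.004,-0.12],"jaw":0.5},{"dp":[-0.1527,0.0657,0.014],"twist":[0,-0.004,-0.12],"jaw":0.5},{"dp":[-0.1527,0.0657,0.014],"twist":[0,-0.004,-0.12],"jaw":0.5},{"dp":[-0.1527,0.0657,0.014],"twist":[0,-0.004,-0.12],"jaw":0.5}]' 25;  python3 - <<'E'
from h import *
S,T=snap('side'),snap('top')
for k in('yellow','blue'): print(k,[(x[0].tolist(),x[1]) for x in blobs(S,k,sm=90)],[(x[0].tolist(),x[1]) for x in blobs(T,k)])
E
python3 go.py 421.2 -174.8 44 -89.7
```

```text
t: 29.7
position: [421.8, -174.5, 110.0]
ee_rot: [[1.0, 0.007, -0.002], [0.007, -1.0, -0.0], [-0.002, 0.0, -1.0]]
contact_force: [-0.6, -0.1, -0.6]
grip_width: 43.6
grip_force: 0.0
yellow [([247.56, 248.87], 77), ([278.76, 249.24], 51), ([299.92, 258.12], 73), ([282.33, 288.29], 24), ([300.56, 324.46], 303)] [([275.0, 185.5], 30), ([273.93, 199.59], 29)]
blue [([236.17, 172.58], 52), ([267.79, 296.4], 211)] [([229.61, 180.78], 18), ([227.92, 194.92], 24)]
t 29.8 p [ 421.4 -174.6  109.9] yaw -89.6 q7 -1.22 F [-0.2 -0.8 -0.6] w 43.6 gf 0.0
dp [-0.0001, 0.0002, 0.0659] twist [0.0, 0.002, 0.001]
```

```bash
python3 -m crank '[{"dp":[0,0,0.03],"twist":[0,0.002,0],"jaw":0.5},{"dp":[0,0,0.055],"twist":[0,0.002,0],"jaw":0.5},{"dp":[0,0,0.065],"twist":[0,0.002,0],"jaw":0.5},{"dp":[0,0,0.065],"twist":[0,0.002,0],"jaw":0},{"dp":[0,0,0.065],"twist":[0,0.002,0],"jaw":0},{"dp":[0,0,0.065],"twist":[0,0.002,0],"jaw":0},{"dp":[0,0,0.065],"twist":[0,0.002,0],"jaw":0},{"dp":[0,0,0.065],"twist":[0,0.002,0],"jaw":0}]' 25;python3 -m crank '[{"dp":[0,0,0],"twist":[0,0,0],"jaw":0},{"dp":[0,0,0],"twist":[0,0,0],"jaw":0},{"dp":[0,0,0],"twist":[0,0,0],"jaw":0},{"dp":[0,0,-0.02],"twist":[0,0,0],"jaw":0},{"dp":[0,0,-0.065],"twist":[0,0,0],"jaw":0},{"dp":[0,0,-0.085],"twist":[0,0,0],"jaw":0},{"dp":[0,0,-0.085],"twist":[0,0,0],"jaw":0},{"dp":[0,0,-0.085],"twist":[0,0,0],"jaw":0}]' 25; python3 go.py 607.4 111.5 130 -6.6
```

```text
t: 30.6
position: [421.2, -174.8, 45.5]
ee_rot: [[1.0, 0.006, 0.002], [0.006, -1.0, 0.001], [0.002, -0.001, -1.0]]
contact_force: [-0.8, -0.7, 2.5]
grip_width: 13.6
grip_force: 25.0
t: 31.4
position: [420.1, -174.3, 129.3]
ee_rot: [[1.0, 0.006, -0.0], [0.006, -1.0, 0.001], [-0.0, -0.001, -1.0]]
contact_force: [0.2, 0.4, -1.9]
grip_width: 14.2
grip_force: 25.0
t 31.4 p [ 420.1 -174.3  129.3] yaw -89.7 q7 -1.25 F [ 0.2  0.4 -1.9] w 14.2 gf 25.0
dp [0.189, -0.2847, -0.0003] twist [-0.001, -0.001, -1.45]
```

```bash
python3 -m crank '[{"dp":[0.02,-0.03,-0.02],"twist":[0,0,-0.14],"jaw":0},{"dp":[0.04,-0.06,-0.02],"twist":[0,0,-0.28],"jaw":0},{"dp":[0.065,-0.1,-0.02],"twist":[0,0,-0.42],"jaw":0},{"dp":[0.09,-0.14,-0.02],"twist":[0,0,-0.56],"jaw":0},{"dp":[0.115,-0.175,-0.02],"twist":[0,0,-0.7],"jaw":0},{"dp":[0.14,-0.21,-0.02],"twist":[0,0,-0.84],"jaw":0},{"dp":[0.165,-0.25,-0.02],"twist":[0,0,-0.98],"jaw":0},{"dp":[0.189,-0.2847,-0.02],"twist":[0,0,-1.12],"jaw":0}]' 25; python3 go.py 607.4 111.5 100 -6.6
```

```text
t: 32.2
position: [607.2, 113.3, 146.8]
ee_rot: [[0.424, 0.905, -0.004], [0.905, -0.424, -0.0], [-0.002, -0.004, -1.0]]
contact_force: [0.1, 0.3, -0.4]
grip_width: 13.6
grip_force: 25.0
t 32.2 p [607.2 113.3 146.8] yaw -25.1 q7 -0.53 F [ 0.1  0.3 -0.4] w 13.6 gf 25.0
dp [-0.0014, 0.0011, 0.0468] twist [-0.004, 0.001, -0.323]
```

```bash
python3 -m crank '[{"dp":[-0.001,0.001,0.02],"twist":[0,0,-0.14],"jaw":0},{"dp":[-0.001,0.001,0.04],"twist":[0,0,-0.28],"jaw":0},{"dp":[-0.001,0.001,0.047],"twist":[0,0,-0.323],"jaw":0},{"dp":[-0.001,0.001,0.047],"twist":[0,0,-0.323],"jaw":0},{"dp":[-0.001,0.001,0.047],"twist":[0,0,-0.323],"jaw":0},{"dp":[-0.001,0.001,0.047],"twist":[0,0,-0.323],"jaw":0},{"dp":[-0.001,0.001,0.047],"twist":[0,0,-0.323],"jaw":0},{"dp":[-0.001,0.001,0.047],"twist":[0,0,-0.323],"jaw":0}]' 25; python3 go.py 607.4 111.5 64.5 -6.6
```

```text
t: 33.0
position: [608.6, 109.9, 103.6]
ee_rot: [[0.122, 0.993, 0.001], [0.993, -0.122, 0.001], [0.001, 0.001, -1.0]]
contact_force: [0.6, 0.1, -1.1]
grip_width: 14.0
grip_force: 25.0
t 33.0 p [608.6 109.9 103.6] yaw -7.0 q7 -0.2 F [ 0.6  0.1 -1.1] w 14.0 gf 25.0
dp [0.0014, -0.0014, 0.0391] twist [0.001, -0.001, -0.007]
```

```bash
python3 -m crank '[{"dp":[0.0014,-0.0012,0.005],"twist":[0,0,-0.007],"jaw":0},{"dp":[0.0014,-0.0012,0.01],"twist":[0,0,-0.007],"jaw":0},{"dp":[0.0014,-0.0012,0.016],"twist":[0,0,-0.007],"jaw":0},{"dp":[0.0014,-0.0012,0.016],"twist":[0,0,-0.007],"jaw":0},{"dp":[0.0014,-0.0012,0.016],"twist":[0,0,-0.007],"jaw":0},{"dp":[0.0014,-0.0012,0.016],"twist":[0,0,-0.007],"jaw":0},{"dp":[0.0014,-0.0012,0.016],"twist":[0,0,-0.007],"jaw":0},{"dp":[0.0014,-0.0012,0.016],"twist":[0,0,-0.007],"jaw":0}]' 25; python3 go.py 607.4 111.5 64.5 -6.6
```

```text
t: 33.8
position: [607.5, 111.3, 87.2]
ee_rot: [[0.115, 0.993, 0.001], [0.993, -0.115, 0.001], [0.001, 0.0, -1.0]]
contact_force: [0.7, 0.8, -1.0]
grip_width: 14.0
grip_force: 25.0
t 33.8 p [607.5 111.3  87.2] yaw -6.6 q7 -0.19 F [ 0.7  0.8 -1. ] w 14.0 gf 25.0
dp [0.0001, -0.0001, 0.0227] twist [0.0, -0.001, 0.0]
```

```bash
python3 -m crank '[{"dp":[0,0,0.005],"twist":[0,0,0],"jaw":0},{"dp":[0,0,0.01],"twist":[0,0,0],"jaw":0},{"dp":[0,0,0.014],"twist":[0,0,0],"jaw":0},{"dp":[0,0,0.018],"twist":[0,0,0],"jaw":0},{"dp":[0,0,0.021],"twist":[0,0,0],"jaw":0},{"dp":[0,0,0.0225],"twist":[0,0,0],"jaw":0},{"dp":[0,0,0.0225],"twist":[0,0,0],"jaw":0},{"dp":[0,0,0.0225],"twist":[0,0,0],"jaw":0}]' 25; python3 go.py 607.4 111.5 64.5 -6.6
```

```text
t: 34.6
position: [607.4, 111.3, 64.6]
ee_rot: [[0.115, 0.993, 0.0], [0.993, -0.115, 0.001], [0.001, 0.0, -1.0]]
contact_force: [-0.2, 0.5, -1.2]
grip_width: 13.5
grip_force: 25.0
t 34.6 p [607.4 111.3  64.6] yaw -6.6 q7 -0.18 F [-0.2  0.5 -1.2] w 13.5 gf 25.0
dp [0.0002, -0.0, 0.0001] twist [0.0, -0.001, 0.0]
```

```bash
python3 -m crank '[{"dp":[0,0,0],"twist":[0,0,-0.14],"jaw":0},{"dp":[0,0,0],"twist":[0,0,-0.28],"jaw":0},{"dp":[0,0,0],"twist":[0,0,-0.42],"jaw":0},{"dp":[0,0,0],"twist":[0,0,-0.56],"jaw":0},{"dp":[0,0,0],"twist":[0,0,-0.7],"jaw":0},{"dp":[0,0,0],"twist":[0,0,-0.84],"jaw":0},{"dp":[0,0,0],"twist":[0,0,-0.98],"jaw":0},{"dp":[0,0,0],"twist":[0,0,-1.12],"jaw":0}]' 25;python3 -m crank '[{"dp":[0,0,0],"twist":[0,0,-0.14],"jaw":0},{"dp":[0,0,0],"twist":[0,0,-0.28],"jaw":0},{"dp":[0,0,0],"twist":[0,0,-0.4],"jaw":0},{"dp":[0,0,0],"twist":[0,0,-0.45],"jaw":0},{"dp":[0,0,0],"twist":[0,0,-0.45],"jaw":0},{"dp":[0,0,0],"twist":[0,0,-0.45],"jaw":0},{"dp":[0,0,0],"twist":[0,0,-0.45],"jaw":0},{"dp":[0,0,0],"twist":[0,0,-0.45],"jaw":0}]' 25; python3 go.py 607.4 111.5 64 83.4;python3 -m crank '[{"dp":[0,0,0],"twist":[0,0,0],"jaw":0.5},{"dp":[0,0,0],"twist":[0,0,0],"jaw":0.5},{"dp":[0,0,0],"twist":[0,0,0],"jaw":0.5},{"dp":[0,0,0],"twist":[0,0,0],"jaw":0.5},{"dp":[0,0,-0.025],"twist":[0,0,0],"jaw":0.5},{"dp":[0,0,-0.06],"twist":[0,0,0],"jaw":0.5},{"dp":[0,0,-0.06],"twist":[0,0,0],"jaw":0.5},{"dp":[0,0,-0.06],"twist":[0,0,0],"jaw":0.5}]' 25 >/dev/null;  python3 go.py 424.4 -251.1 120 3.2
```

```text
t: 35.4
position: [607.5, 111.5, 64.6]
ee_rot: [[-0.847, 0.531, 0.001], [0.531, 0.847, 0.001], [-0.0, 0.001, -1.0]]
contact_force: [0.3, 0.7, -0.7]
grip_width: 14.2
grip_force: 25.0
t: 36.2
position: [607.5, 111.4, 64.6]
ee_rot: [[-0.993, 0.116, 0.001], [0.116, 0.993, 0.001], [-0.001, 0.001, -1.0]]
contact_force: [0.2, 0.4, -0.0]
grip_width: 13.7
grip_force: 25.0
t 36.2 p [607.5 111.4  64.6] yaw 83.3 q7 1.29 F [ 0.2  0.4 -0. ] w 13.7 gf 25.0
dp [0.0001, 0.0001, 0.0006] twist [0.001, 0.001, -0.001]
t 37.0 p [608.  111.4 125.6] yaw 83.4 q7 1.28 F [-0.7  0.2  0.1] w 43.4 gf 0.0
dp [0.1405, -0.3813, 0.0047] twist [0.003, 0.001, 1.399]
```

```bash
python3 -m crank '[{"dp":[0.016,-0.044,0],"twist":[0,0,0.14],"jaw":0.5},{"dp":[0.032,-0.088,0],"twist":[0,0,0.28],"jaw":0.5},{"dp":[0.048,-0.131,0],"twist":[0,0,0.42],"jaw":0.5},{"dp":[0.065,-0.175,0],"twist":[0,0,0.56],"jaw":0.5},{"dp":[0.081,-0.219,0],"twist":[0,0,0.7],"jaw":0.5},{"dp":[0.097,-0.262,0],"twist":[0,0,0.84],"jaw":0.5},{"dp":[0.113,-0.306,0],"twist":[0,0,0.98],"jaw":0.5},{"dp":[0.129,-0.35,0],"twist":[0,0,1.12],"jaw":0.5}]' 25; python3 go.py 424.4 -251.1 110 3.2; python3 - <<'E'
from h import *
S,T=snap('side'),snap('top')
for k in('yellow','blue','red','green'): print(k,[(x[0].tolist(),x[1]) for x in blobs(S,k,sm=90)],[(x[0].tolist(),x[1]) for x in blobs(T,k)])
E
```

```text
t: 37.8
position: [436.8, -222.5, 123.2]
ee_rot: [[-0.324, 0.946, -0.001], [0.946, 0.324, 0.001], [0.002, -0.001, -1.0]]
contact_force: [0.7, 0.1, -0.3]
grip_width: 43.6
grip_force: 0.0
t 37.8 p [ 436.8 -222.5  123.2] yaw 18.9 q7 0.79 F [ 0.7  0.1 -0.3] w 43.6 gf 0.0
dp [-0.023, -0.021, 0.0132] twist [-0.001, -0.002, 0.274]
yellow [([268.25, 206.54], 87), ([301.73, 326.2], 239)] [([275.11, 185.32], 28), ([273.93, 199.59], 29)]
blue [([242.0, 162.3], 221)] [([227.74, 187.76], 98)]
red [] [([313.37, 196.39], 108)]
green [([257.75, 174.51], 107), ([251.27, 188.79], 33), ([222.5, 202.45], 202)] [([250.71, 188.3], 56), ([248.98, 226.85], 53)]
```

```bash
python3 -m crank '[{"dp":[-0.023,-0.021,0.005],"twist":[0,0,0.14],"jaw":0.5},{"dp":[-0.023,-0.021,0.013],"twist":[0,0,0.274],"jaw":0.5},{"dp":[-0.023,-0.021,0.013],"twist":[0,0,0.274],"jaw":0.5},{"dp":[-0.023,-0.021,0.013],"twist":[0,0,0.274],"jaw":0.5},{"dp":[-0.023,-0.021,0.013],"twist":[0,0,0.274],"jaw":0.5},{"dp":[-0.023,-0.021,0.013],"twist":[0,0,0.274],"jaw":0.5},{"dp":[-0.023,-0.021,0.013],"twist":[0,0,0.274],"jaw":0.5},{"dp":[-0.023,-0.021,0.013],"twist":[0,0,0.274],"jaw":0.5}]' 25; python3 go.py 424.4 -251.1 44.5 3.2
```

```text
t: 38.7
position: [426.7, -249.9, 111.4]
ee_rot: [[-0.062, 0.998, 0.0], [0.998, 0.062, 0.001], [0.001, 0.001, -1.0]]
contact_force: [-0.4, 1.1, -0.5]
grip_width: 43.8
grip_force: 0.0
t 38.7 p [ 426.7 -249.9  111.4] yaw 3.6 q7 0.6 F [-0.4  1.1 -0.5] w 43.8 gf 0.0
dp [-0.0011, -0.0024, 0.0669] twist [0.001, -0.001, 0.006]
```

```bash
python3 -m crank '[{"dp":[-0.0005,-0.001,0.03],"twist":[0,0,0],"jaw":0.5},{"dp":[-0.0005,-0.001,0.055],"twist":[0,0,0],"jaw":0.5},{"dp":[-0.0005,-0.001,0.066],"twist":[0,0,0],"jaw":0.5},{"dp":[-0.0005,-0.001,0.066],"twist":[0,0,0],"jaw":0},{"dp":[-0.0005,-0.001,0.066],"twist":[0,0,0],"jaw":0},{"dp":[-0.0005,-0.001,0.066],"twist":[0,0,0],"jaw":0},{"dp":[-0.0005,-0.001,0.066],"twist":[0,0,0],"jaw":0},{"dp":[-0.0005,-0.001,0.066],"twist":[0,0,0],"jaw":0}]' 25;python3 -m crank '[{"dp":[0,0,0],"twist":[0,0,0],"jaw":0},{"dp":[0,0,0],"twist":[0,0,0],"jaw":0},{"dp":[0,0,0],"twist":[0,0,0],"jaw":0},{"dp":[0,0,-0.02],"twist":[0,0,0],"jaw":0},{"dp":[0,0,-0.065],"twist":[0,0,0],"jaw":0},{"dp":[0,0,-0.09],"twist":[0,0,0],"jaw":0},{"dp":[0,0,-0.09],"twist":[0,0,0],"jaw":0},{"dp":[0,0,-0.09],"twist":[0,0,0],"jaw":0}]' 25; python3 go.py 592.5 -17.7 136 -6.6
```

```text
t: 39.5
position: [426.0, -250.8, 46.0]
ee_rot: [[-0.061, 0.998, 0.002], [0.998, 0.061, 0.0], [0.0, 0.002, -1.0]]
contact_force: [-0.8, -0.5, 2.9]
grip_width: 13.7
grip_force: 25.0
t: 40.3
position: [425.3, -250.4, 134.9]
ee_rot: [[-0.061, 0.998, 0.0], [0.998, 0.061, 0.001], [0.001, 0.0, -1.0]]
contact_force: [-0.4, 0.5, -1.5]
grip_width: 13.6
grip_force: 25.0
t 40.3 p [ 425.3 -250.4  134.9] yaw 3.5 q7 0.58 F [-0.4  0.5 -1.5] w 13.6 gf 25.0
dp [0.222, 0.1811, -0.0008] twist [0.0, -0.001, 0.176]
```

```bash
python3 -m crank '[{"dp":[0.037,0.03,-0.005],"twist":[0,0,0.06],"jaw":0},{"dp":[0.074,0.06,-0.005],"twist":[0,0,0.12],"jaw":0},{"dp":[0.111,0.09,-0.005],"twist":[0,0,0.176],"jaw":0},{"dp":[0.148,0.12,-0.005],"twist":[0,0,0.176],"jaw":0},{"dp":[0.185,0.15,-0.005],"twist":[0,0,0.176],"jaw":0},{"dp":[0.222,0.181,-0.005],"twist":[0,0,0.176],"jaw":0},{"dp":[0.222,0.181,0.02],"twist":[0,0,0.176],"jaw":0},{"dp":[0.222,0.181,0.03],"twist":[0,0,0.176],"jaw":0}]' 25; python3 -m crank '[{"dp":[0,0,0],"twist":[0,0,0],"jaw":0},{"dp":[0,0,0],"twist":[0,0,0],"jaw":0},{"dp":[0,0,0],"twist":[0,0,0],"jaw":0},{"dp":[0,0,0],"twist":[0,0,0],"jaw":0},{"dp":[0,0,0],"twist":[0,0,0],"jaw":0},{"dp":[0,0,0],"twist":[0,0,0],"jaw":0},{"dp":[0,0,0],"twist":[0,0,0],"jaw":0},{"dp":[0,0,0],"twist":[0,0,0],"jaw":0}]' 25 >/dev/null; python3 go.py 592.5 -17.7 64.8 -6.6
```

```text
t: 41.1
position: [590.1, -16.4, 100.7]
ee_rot: [[0.111, 0.994, -0.007], [0.994, -0.111, -0.0], [-0.001, -0.007, -1.0]]
contact_force: [-1.0, -0.1, -1.9]
grip_width: 14.2
grip_force: 25.0
t 41.9 p [592.6 -18.  105.5] yaw -6.6 q7 -0.03 F [ 0.6 -0.5 -1.3] w 14.0 gf 25.0
dp [0.0002, -0.0002, 0.0407] twist [0.0, -0.001, 0.0]
```

```bash
python3 -m crank '[{"dp":[0,0,0.012],"twist":[0,0,0],"jaw":0},{"dp":[0,0,0.02],"twist":[0,0,0],"jaw":0},{"dp":[0,0,0.025],"twist":[0,0,0],"jaw":0},{"dp":[0,0,0.03],"twist":[0,0,0],"jaw":0},{"dp":[0,0,0.035],"twist":[0,0,0],"jaw":0},{"dp":[0,0,0.039],"twist":[0,0,0],"jaw":0},{"dp":[0,0,0.041],"twist":[0,0,0],"jaw":0},{"dp":[0,0,0.041],"twist":[0,0,0],"jaw":0}]' 25; python3 go.py 592.5 -17.7 64.5 -6.6
```

```text
t: 42.7
position: [592.6, -18.0, 65.1]
ee_rot: [[0.115, 0.993, 0.0], [0.993, -0.115, 0.001], [0.001, -0.0, -1.0]]
contact_force: [-2.4, 0.5, 2.3]
grip_width: 13.4
grip_force: 25.0
t 42.7 p [592.6 -18.   65.1] yaw -6.6 q7 -0.01 F [-2.4  0.5  2.3] w 13.4 gf 25.0
dp [0.0003, -0.0002, 0.0006] twist [-0.0, -0.001, 0.0]
```

```bash
python3 -m crank '[{"dp":[0,0,0],"twist":[0,0,-0.14],"jaw":0},{"dp":[0,0,0],"twist":[0,0,-0.28],"jaw":0},{"dp":[0,0,0],"twist":[0,0,-0.42],"jaw":0},{"dp":[0,0,0],"twist":[0,0,-0.56],"jaw":0},{"dp":[0,0,0],"twist":[0,0,-0.7],"jaw":0},{"dp":[0,0,0],"twist":[0,0,-0.84],"jaw":0},{"dp":[0,0,0],"twist":[0,0,-0.98],"jaw":0},{"dp":[0,0,0],"twist":[0,0,-1.12],"jaw":0}]' 25;python3 -m crank '[{"dp":[0,0,0],"twist":[0,0,-0.14],"jaw":0},{"dp":[0,0,0],"twist":[0,0,-0.28],"jaw":0},{"dp":[0,0,0],"twist":[0,0,-0.4],"jaw":0},{"dp":[0,0,0],"twist":[0,0,-0.45],"jaw":0},{"dp":[0,0,0],"twist":[0,0,-0.45],"jaw":0},{"dp":[0,0,0],"twist":[0,0,-0.45],"jaw":0},{"dp":[0,0,0],"twist":[0,0,-0.45],"jaw":0},{"dp":[0,0,0],"twist":[0,0,-0.45],"jaw":0}]' 25; python3 go.py 592.5 -17.7 64 83.4;python3 -m crank '[{"dp":[0,0,0],"twist":[0,0,0],"jaw":0.5},{"dp":[0,0,0],"twist":[0,0,0],"jaw":0.5},{"dp":[0,0,0],"twist":[0,0,0],"jaw":0.5},{"dp":[0,0,0],"twist":[0,0,0],"jaw":0.5},{"dp":[0,0,-0.03],"twist":[0,0,0],"jaw":0.5},{"dp":[0,0,-0.07],"twist":[0,0,0],"jaw":0.5},{"dp":[0,0,-0.11],"twist":[0,0,0],"jaw":0.5},{"dp":[0,0,-0.14],"twist":[0,0,0],"jaw":0.5}]' 25 >/dev/null;  python3 go.py 450 -250 250 3.2
```

```text
t: 43.5
position: [593.4, -17.4, 65.1]
ee_rot: [[-0.847, 0.531, 0.002], [0.531, 0.847, 0.002], [-0.001, 0.002, -1.0]]
contact_force: [-0.2, 1.5, -0.5]
grip_width: 13.9
grip_force: 25.0
t: 44.3
position: [593.2, -17.7, 65.0]
ee_rot: [[-0.993, 0.116, 0.002], [0.116, 0.993, 0.001], [-0.001, 0.001, -1.0]]
contact_force: [0.6, 1.6, 3.1]
grip_width: 13.8
grip_force: 25.0
t 44.3 p [593.2 -17.7  65. ] yaw 83.4 q7 1.47 F [0.6 1.6 3.1] w 13.8 gf 25.0
dp [0.0008, -0.0, 0.001] twist [0.001, 0.001, -0.001]
t 45.1 p [593.1 -18.3 207.1] yaw 83.4 q7 1.46 F [0.7 0.5 0.8] w 43.2 gf 0.0
dp [0.1152, -0.2467, -0.0434] twist [0.002, 0.001, 1.399]
```

Move clear to look at the result.

```bash
python3 -m crank '[{"dp":[0.02,-0.04,-0.02],"twist":[0,0,0.14],"jaw":0.5},{"dp":[0.04,-0.08,-0.04],"twist":[0,0,0.28],"jaw":0.5},{"dp":[0.06,-0.12,-0.04],"twist":[0,0,0.42],"jaw":0.5},{"dp":[0.08,-0.16,-0.04],"twist":[0,0,0.56],"jaw":0.5},{"dp":[0.1,-0.2,-0.04],"twist":[0,0,0.7],"jaw":0.5},{"dp":[0.115,-0.247,-0.04],"twist":[0,0,0.84],"jaw":0.5},{"dp":[0.115,-0.247,-0.04],"twist":[0,0,0.9],"jaw":0.5},{"dp":[0.115,-0.247,-0.04],"twist":[0,0,0.9],"jaw":0.5}]' 25 | head -2; python3 - <<'E'
from h import *
S,T=snap('side'),snap('top')
for k in('yellow','blue','red','green'): print(k,[(x[0].tolist(),x[1]) for x in blobs(S,k,sm=90)],[(x[0].tolist(),x[1]) for x in blobs(T,k)])
a=cv2.resize(T[100:330,90:400],(600,445)); b=cv2.resize(S[120:290,190:350],None,fx=3,fy=3,interpolation=cv2.INTER_NEAREST)
cv2.imwrite('pics/f1.png',a);cv2.imwrite('pics/f2.png',b)
E
```

```text
t: 45.9
position: [448.9, -251.6, 244.3]
yellow [([277.81, 192.3], 226), ([268.05, 206.86], 83)] [([274.28, 192.37], 105)]
blue [([240.78, 162.61], 189)] [([227.74, 187.76], 98)]
red [([66.94, 22.83], 305), ([304.11, 223.0], 19)] [([313.37, 196.39], 108)]
green [([257.74, 174.2], 93), ([251.32, 188.81], 37), ([222.53, 202.43], 203)] [([250.79, 188.21], 56), ([248.98, 226.85], 53)]
```

View pics/f1.png

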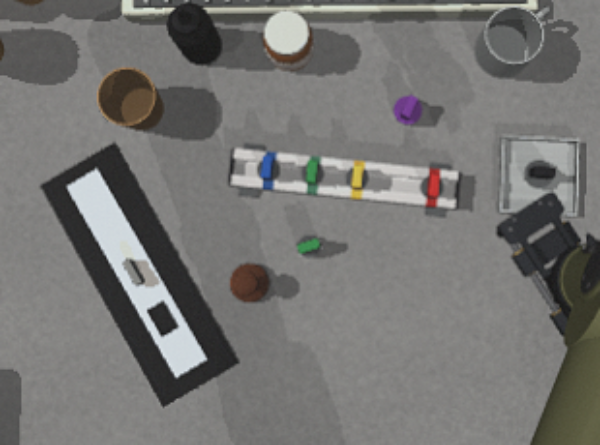

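View pics/f2.png

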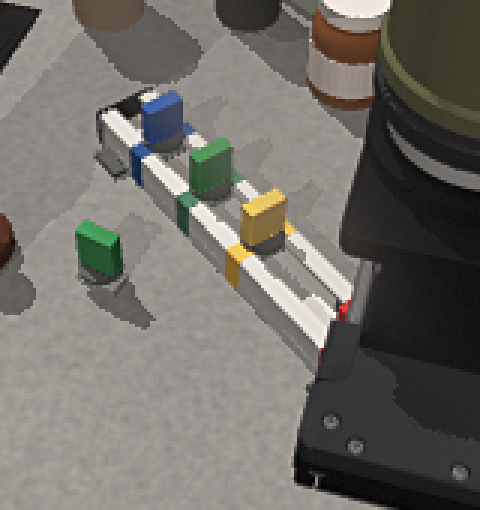

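All four pegs stand across the slot at their bands: blue (268,168), green (312,176), yellow (358,179), red (434,186). The cover is wholly on the mat, and the knob stands in the tray. One last check of where the green peg sits along the slot.

```bash
python3 - <<'E'
from h import *
p=onz('top',[(250.79,188.21)],65)[0,:2]; a=np.radians(83.4);u=np.array([np.cos(a),np.sin(a)]);n=np.array([u[1],-u[0]])
d=p-[594.8,2.2];print(p,d@u,d@n)
q,e=tri((250.79,188.21),(257.74,174.2));d=q[:2]-[594.8,2.2];print(q,e,d@u,d@n)
E
```

```text
[601.47612415  48.90037919] 47.1582195189991 1.2642714015675593
[600.9166524   50.1719532   57.32411159] 3.4287365809724553 48.357062420307784 0.5623563106720029
```

```bash
python3 -c "
from h import *;print(robot.close_job())"
```

```text
the job is handed in; nothing more can be done
None
```

I handed the job in after about 46 s of robot time: the lock knob is in the tray, the cover lies wholly on the mat, and all four pegs are down, upright and turned at their bands. In the last pictures the green peg measured about 2 mm off its band's centre along the slot; the cup and tamper were not touched.

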